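Find the socket that fits the flask's closing nut and nip it up

TASK

Nip up the hex nut on the closing stud of the moulding flask nearest the robot, at its end next to the tool block: nobody noted its size, so try the socket drivers from the tool block on it until you have the one that fits, the smallest that goes right down over the nut onto the washer, and stand every wrong one back upright in the block. With the fitting driver fully down on the nut, turn the nut clockwise (seen from above) by about an eighth of a turn, and finish like that: driver still held in the gripper, upright and seated on the nut, not let go. Leave the other things on the bench where they are.

Things in the scene. Friction and masses are not known exactly. Their poses are not given: they have to be found in the camera images.
- stud (a point): Closing stud at the right-hand (-y) end of the aluminium moulding flask (190 x 210 mm, 140 mm high, on a board) nearest the robot; a red clamp holds its other end. Point: on the stud's upright axis, on top of the fixed 38 mm washer, 100 mm above the table. The nut stands on it; the stud's tip is 4 mm above the nut. The flask's wall begins 28 mm from the axis, towards this point's own +y.
- nut_1_top (a point): Middle of the top of one of three steel hex nuts: one each of 18, 21, 24 mm across flats (11, 13, 15 mm tall), unmarked, not told which is which. The nut at stud is the job (which one changes); the others stand on the two flasks at the back. z up; one pair of flats faces its own +x and -x, so it looks the same every 60 degrees. Top 2 mm chamfered.
- nut_1 (a joint): Turn of nut_1 on its stud in rad: 0 at the start, grows clockwise seen from above (tightening). Friction of about 0.15 N m holds it where it is left.
- nut_2_top (a point): Middle of the top of one of three steel hex nuts: one each of 18, 21, 24 mm across flats (11, 13, 15 mm tall), unmarked, not told which is which. The nut at stud is the job (which one changes); the others stand on the two flasks at the back. z up; one pair of flats faces its own +x and -x, so it looks the same every 60 degrees. Top 2 mm chamfered.
- nut_2 (a joint): Turn of nut_2 on its stud in rad: 0 at the start, grows clockwise seen from above (tightening). Friction of about 0.15 N m holds it where it is left.
- nut_3_top (a point): Middle of the top of one of three steel hex nuts: one each of 18, 21, 24 mm across flats (11, 13, 15 mm tall), unmarked, not told which is which. The nut at stud is the job (which one changes); the others stand on the two flasks at the back. z up; one pair of flats faces its own +x and -x, so it looks the same every 60 degrees. Top 2 mm chamfered.
- nut_3 (a joint): Turn of nut_3 on its stud in rad: 0 at the start, grows clockwise seen from above (tightening). Friction of about 0.15 N m holds it where it is left.
- driver_18_grip (a point): Driver for 18 mm nuts, mouth down in one of the block's holes. Socket 29 mm outside; hex opening 19.6 mm across flats, 30 mm deep, mouth chamfered, a pair of flats facing its own +x and -x. 140 mm long, 0.28 kg. Point: middle of its black four-sided grip (28 x 28 x 80 mm, flats along own x and y), 100 mm above the mouth, 40 mm below the top; z up. Play on its nut: 8 degrees each way.
- driver_21_grip (a point): Driver for 21 mm nuts, mouth down in one of the block's holes. Socket 32 mm outside; hex opening 22.6 mm across flats, 30 mm deep, mouth chamfered, a pair of flats facing its own +x and -x. 140 mm long, 0.28 kg. Point: middle of its black four-sided grip (28 x 28 x 80 mm, flats along own x and y), 100 mm above the mouth, 40 mm below the top; z up. Play on its nut: 8 degrees each way.
- driver_24_grip (a point): Driver for 24 mm nuts, mouth down in one of the block's holes. Socket 36 mm outside; hex opening 25.6 mm across flats, 30 mm deep, mouth chamfered, a pair of flats facing its own +x and -x. 140 mm long, 0.28 kg. Point: middle of its black four-sided grip (28 x 28 x 80 mm, flats along own x and y), 100 mm above the mouth, 40 mm below the top; z up. Play on its nut: 8 degrees each way.
- block: Fixed wooden tool block, 72 x 250 x 40 mm, with three upright holes along its y, at y = -80, 0, +80 mm, 41 mm wide, 28 mm deep: a driver standing in one has the middle of its grip 112 mm above the block's underside. Origin: middle of its underside, on the table; x across, y along, z up.
- sprue_pin: Bystander, loose: tapered wooden sprue pin standing upright, 105 mm tall, 34 mm across its foot. Origin at its underside.
- parting_can: Bystander, loose: closed white jar, 95 mm tall, 68 mm across. Origin at its underside.
- brush: Bystander, loose: bench brush lying flat. Origin at its underside.
- trowel: Bystander, loose: moulder's trowel lying flat. Origin at its underside.
- c_clamp: Bystander, loose: red screw clamp lying flat, about 160 x 100 mm. Origin at its underside.
- strike_bar: Bystander, loose: flat aluminium strike-off bar, 320 x 40 x 8 mm, lying flat. Origin at its underside.
- rammer: Bystander, loose: wooden bench rammer lying, 250 mm long, 45 mm high. Origin at its underside.

How it is judged:
By the outcome, as a careful person would: the job done as asked, in the order asked, and still so for the second after the job is handed in, while the arm keeps its last pose, push and grip.
It also fails if it takes over 72 s, if anything falls off the work surface, if the arm or the gripper's body presses on something with over 40 N, if the wrist force passes 120 N, or if a joint passes its speed limit or range.

ROBOT

A 6-joint arm with a two-finger parallel gripper is mounted at the origin on the work surface. World frame = base frame: x ahead of the robot, y to its left, z up, the work surface at z = 0. Lengths are in m, angles in rad, forces in N, time in s.
With the tool pointing down it reaches from about 0.35 to 0.85 m from the base axis. Payload 8.1 kg.
Tool frame: the origin (TCP) lies at the centre of the arm's flange, where the gripper is bolted on; the fingertips stand 186 mm ahead of it and the grasp point (between the pads) lies 167 mm ahead of it; z points along the fingers, y is the direction in which the jaws open and shut (so a half turn about z gives the same grasp; the last joint's range is limited). The gripper opens to 93 mm and grips with 3 to 60 N. Pads are 15 mm wide; open, the fingers measure 128 mm over their backs; the gripper's body (75 mm by 188 mm) begins 65 mm behind the grasp point.
Start: joints at [-1.409, 0.13, 1.488, -0, 1.523, -0.085], TCP at [0.147, -0.582, 0.405] pointing down, gripper open.
Joint ranges: [-2.96, 2.96], [-0.89, 2.26], [0.02, 2.5], [-1.34, 4.48], [0, 2.73], [-2.66, 2.66]. Speed limits (rad/s): [2.39, 2.39, 2.79, 3.14, 3.14, 3.14].

INTERFACE

Orientations are given as a rotation vector (axis times angle).
In Python, from plant import robot, viewer, order gives the robot as it stands.
- The arm moves only by the tool apply_moves, never from a script. Its argument "deltas" is a list of rows, each a list of 3 entries, a list of its own where there are three numbers: the finger opening in mm, from 0 to 93, then the shift along the tool's x, y, z in mm, then the turn about the tool's z in rad. In form: [[grip, [dx, dy, dz], yaw], ...]. A call has 1 to 5 rows; each row shifts and turns the commanded pose from where the row before left it, along the tool's axes as they then stand; what a row does not reach is not made up. A row lasts 1/8 s, in which the tool goes at most 62.5 mm and 10.7 degrees, less where a joint would pass 70% of its speed; a pose out of reach is approached as far as the arm can. A call is refused whole if a number of a shift passes 62.5 or a number of a turn 0.188, either way. A call with a gripper value outside its range is refused whole. The fingers move at their own pace and stop on an object; "grip_force" is the grip in N (left out, the last holds). Time passes only in rows, so rows that do not move let the fingers close. It gives the time, the measured TCP pose, the force and the opening at its end, in the units of the state.
- robot.read_state(): the state, without advancing time (a new reading comes with each control period).
- viewer.read_camera(name): name is "scene" or "top" or "wrist"; returns the picture (384x512x3 uint8, blue, green, red); there is no depth.
- viewer.get_calibration(name): a dict with "fx", "fy", "cx", "cy" (pixels), "distortion" ([k1, k2, p1, p2, k3] as OpenCV has them; the pictures are not rectified), "R" (3x3) and "t" (3): a world point X has camera coordinates R X + t. Camera axes: x right, y down, z forward; pixel columns grow to the right and rows downward; lengths in m; the calibration is good to about 2 mm. A picture is of the moment at which its call begins: read the wrist's pose just before it. get_calibration takes no time and is no camera call; for the wrist camera it gives the pose at the moment of the call.
- order.close_job(): hands the job in, once; it reports no verdict.
The state is a dict: "t": time; "q": joint angles; "dq": joint speeds; "joint_torque": joint torques, N m; "tool_pos": TCP position; "orientation": TCP orientation; "force": force on the tool from outside, world axes, zero at the start; "wrist_torque": the same for the moment, N m; "opening": finger opening in m.
Only numpy, scipy, OpenCV 4.12 (cv2) and the standard library are available. Lean on these libraries where they do the work, as an engineer would, in place of code of your own. Each camera call takes 0.05 s, during which the arm holds its last target. There are 200 camera calls.

## Working session

There is one attempt and no reset: what is moved stays moved. The work goes in short steps, Python scripts to look and compute and a tool call to move; the robot and the scene stay as the last step left them, time stands still between calls to the robot, and variables do not carry over. Pictures are saved under pics/ and viewed, about 8 in all and at most 12, crops included, and the job is handed in when it is done.

Besides the shell and the picture viewer there is one more tool, called after "Request:" in YAML: its name, and indented under it one key for each argument. apply_moves: Moves the arm, as the interface text tells. Its arguments: {"type":"object","properties":{"deltas":{"type":"array"},"grip_force":{"type":"number"}},"required":["deltas"]}

```bash
mkdir -p pics; ls
python3 - <<'E'
from plant import robot, viewer, order
import cv2, numpy as np
for n in ["scene","top","wrist"]:
    im=viewer.read_camera(n); cv2.imwrite(f"pics/{n}0.png",im)
    c=viewer.get_calibration(n); print(n,{k:np.round(v,4).tolist() for k,v in c.items()})
s=robot.read_state(); print(s)
a=cv2.imread("pics/top0.png");b=cv2.imread("pics/scene0.png")
E
```

```text
pics
scene {'fx': 441.3397, 'fy': 441.3397, 'cx': 249.8903, 'cy': 181.5377, 'distortion': [0.0072, 0.0, 0.0, 0.0, 0.0], 'R': [[0.4305, 0.9025, 0.01], [0.7722, -0.3626, -0.5218], [-0.4673, 0.2323, -0.853]], 't': [-0.2325, -0.3218, 1.7077]}
top {'fx': 451.166, 'fy': 451.166, 'cx': 261.8277, 'cy': 188.8363, 'distortion': [0.0025, 0.0, 0.0, 0.0, 0.0], 'R': [[0.0213, -0.9997, -0.0139], [-0.9922, -0.0194, -0.1234], [0.1231, 0.0164, -0.9923]], 't': [0.034, 0.5158, 1.7527]}
wrist {'fx': 277.1524, 'fy': 277.1524, 'cx': 251.7574, 'cy': 190.3507, 'distortion': [-0.0056, 0.0, 0.0, 0.0, 0.0], 'R': [[0.2439, -0.9698, -0.0014], [-0.9307, -0.2345, 0.2807], [-0.2725, -0.0672, -0.9598]], 't': [-0.5993, -0.0325, 0.3915]}
{'t': 0.15, 'q': array([-1.40939771e+00,  1.30998625e-01,  1.48899664e+00, -5.43970202e-07,
        1.52301476e+00, -8.54094094e-02]), 'dq': array([-5.32205451e-04, -6.67811152e-04, -2.97169129e-03,  7.75992722e-04,
       -5.95970815e-05, -8.48091744e-04]), 'joint_torque': array([-4.18295249e-04, -5.60475969e+01, -4.92334235e+01,  7.69301201e-02,
        3.06391984e-02, -9.81128846e-05]), 'tool_pos': array([ 0.14657501, -0.5816481 ,  0.40393955]), 'orientation': array([-3.11629648e+00, -3.86527608e-01,  8.53851497e-05]), 'force': array([ 0.00821037, -0.16884076, -0.14186211]), 'wrist_torque': array([ 0.03969305, -0.01311242,  0.00305365]), 'opening': 0.09295650423099544}
```

View pics/top0.png

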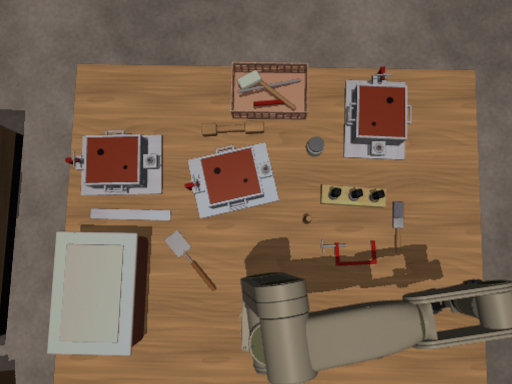

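View pics/scene0.png

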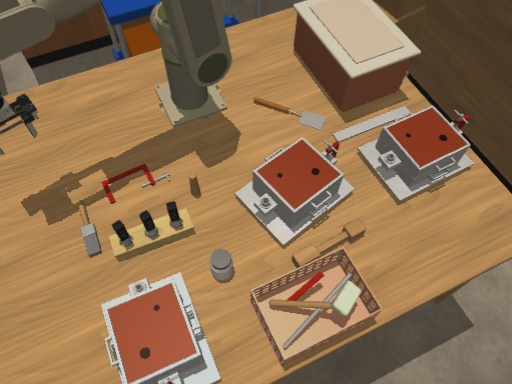

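Top: the job stud is at about (266,169) and the block at about (354,195), with drivers at (335,192), (356,193) and (377,195). The scene view agrees: stud at (266,201), grip tops at (122,228), (147,216) and (172,205). Next I'll enlarge and measure.

```bash
cat > h.py <<'E'
import numpy as np, cv2
from plant import robot, viewer, order
from scipy.spatial.transform import Rotation as Ro
def K(c): return np.array([[c['fx'],0,c['cx']],[0,c['fy'],c['cy']],[0,0,1]])
def ray(c,uv):
    p=cv2.undistortPoints(np.array([[uv]],float),K(c),np.array(c['distortion']))[0,0]
    R=np.array(c['R']);t=np.array(c['t']); return -R.T@t, R.T@np.array([p[0],p[1],1])
def atz(c,uv,z):
    o,d=ray(c,uv); return o+d*(z-o[2])/d[2]
def proj(c,X):
    return cv2.projectPoints(np.array(X,float).reshape(-1,1,3),cv2.Rodrigues(np.array(c['R']))[0],np.array(c['t'],float),K(c),np.array(c['distortion']))[0][:,0]
def tri(obs):
    A=0;b=0
    for c,uv in obs:
        o,d=ray(c,uv);d/=np.linalg.norm(d);P=np.eye(3)-np.outer(d,d);A=A+P;b=b+P@o
    return np.linalg.solve(A,b)
E
python3 - <<'E'
from h import *
T=viewer.get_calibration('top');S=viewer.get_calibration('scene')
print('stud',atz(T,(266,169),.115),tri([(T,(266,169)),(S,(266,201))]))
for a,b in [((335,192),(172,205)),((356,193),(147,216)),((377,195),(122,228))]:
    print(atz(T,a,.152),tri([(T,a),(S,b)]))
a=cv2.imread('pics/top0.png')[145:215,185:395];b=cv2.imread('pics/scene0.png')[180:270,90:300]
f=lambda x:cv2.resize(x,None,fx=3.7,fy=3.7,interpolation=cv2.INTER_CUBIC)
cv2.imwrite('pics/c1.png',np.vstack([f(a),f(b)]))
E
```

```text
stud [0.58079497 0.02891917 0.115     ] [0.58253209 0.03085607 0.10967204]
[ 0.49367372 -0.22675037  0.152     ] [ 0.49402281 -0.23084733  0.14266097]
[ 0.49148943 -0.30369937  0.152     ] [ 0.4929144  -0.30934474  0.13509752]
[ 0.4856164  -0.38045812  0.152     ] [ 0.48931809 -0.38927276  0.11846312]
```

View pics/c1.png

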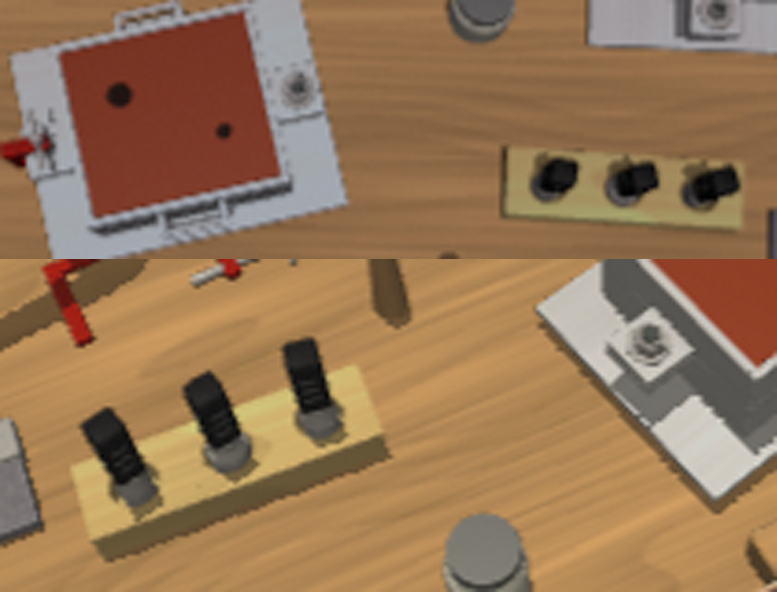

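Run:
```python
from h import *
T=viewer.get_calibration('top')
for p in [(505,148),(742,162),(740,228),(503,215)]:
    print(atz(T,(185+p[0]/3.7,145+p[1]/3.7),.04).round(3))
s=robot.read_state(); W=viewer.get_calibration('wrist')
Rt=Ro.from_rotvec(s['orientation']).as_matrix(); Rw=np.array(W['R'])
print('cam in tool',Rt.T@(-Rw.T@np.array(W['t'])-s['tool_pos']),'\naxes',(Rt.T@Rw.T).round(3)); print(Rt.round(3))
d=np.array([.45,-.30,.40])-s['tool_pos']; print('to view, tool mm',(Rt.T@d*1e3).round())
```

```text
[ 0.534 -0.19   0.04 ]
[ 0.524 -0.441  0.04 ]
[ 0.453 -0.438  0.04 ]
[ 0.462 -0.188  0.04 ]
cam in tool [7.84268533e-02 8.98289617e-05 1.99483966e-02] 
axes [[-0.    -0.96  -0.281]
 [ 1.    -0.    -0.   ]
 [-0.    -0.281  0.96 ]]
[[ 0.97   0.244 -0.   ]
 [ 0.244 -0.97   0.001]
 [ 0.    -0.001 -1.   ]]
to view, tool mm [ 363. -199.    4.]
```

Request:
apply_moves:
  deltas:
    - [93, [45, -33, -7], 0]
    - [93, [45, -33, -7], 0]
    - [93, [45, -33, -7], 0]
    - [93, [45, -33, -7], 0]
    - [93, [45, -33, -7], 0]

```text
t: 0.78
tool_pos: [0.3252, -0.3653, 0.4397]
orientation: [-3.118, -0.386, -0.0]
force: [-0.5, -1.3, 0.4]
opening: 0.0928
```

Request:
apply_moves:
  deltas:
    - [93, [45, -33, -7], 0]
    - [93, [45, -33, -7], 0]
    - [93, [45, -33, -7], 0]
    - [93, [45, -33, -7], 0]
    - [93, [45, -33, -7], 0]

```text
t: 1.4
tool_pos: [0.5032, -0.1502, 0.4748]
orientation: [3.118, 0.387, -0.0]
force: [0.4, -0.6, 0.3]
opening: 0.093
```

Request:
apply_moves:
  deltas:
    - [93, [0, 0, 0], 0.123]
    - [93, [0, 0, 0], 0.123]
    - [93, [0, 0, 0], 0]
    - [93, [0, 0, 0], 0]

```text
t: 1.9
tool_pos: [0.5022, -0.152, 0.4746]
orientation: [-3.141, -0.005, 0.0]
force: [-0.2, -0.0, -0.4]
opening: 0.0933
```

Run:
```python
from h import *
s=robot.read_state(); W=viewer.get_calibration('wrist'); im=viewer.read_camera('wrist')
import pickle; pickle.dump((W,s),open('w1.pkl','wb')); cv2.imwrite('pics/w1.png',im)
print(s['t'],s['tool_pos'],s['orientation'],s['q'])
print(proj(W,[[.582,.03,.113],[.493,-.23,.152],[.493,-.31,.152],[.49,-.39,.152]]).round())
f=lambda x:cv2.resize(x,None,fx=1.55,fy=1.55,interpolation=cv2.INTER_CUBIC)
cv2.imwrite('pics/w1b.png',f(im))
```

```text
1.9 [ 0.50223501 -0.15203541  0.47455567] [-3.14145336e+00 -4.96320462e-03  4.66391470e-04] [-3.91679456e-01 -9.27044032e-02  1.58803656e+00  1.12565488e-05
  1.64658662e+00  1.17595791e+00]
[[ 98. 108.]
 [320. 190.]
 [391. 190.]
 [460. 193.]]
```

View pics/w1b.png

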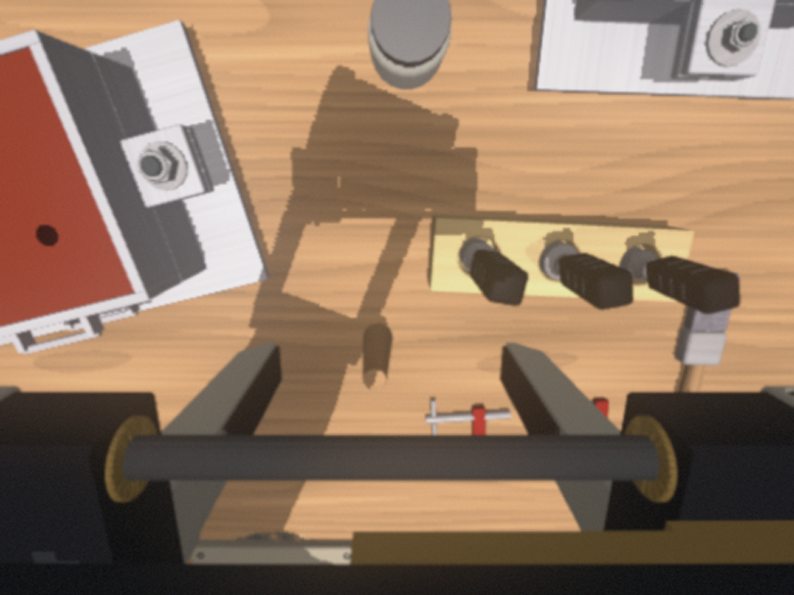

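View w1: nut at about (160,165)/1.55 and the three drivers leaning out by perspective at (500,275), (595,275) and (690,275)/1.55. Next, an enlarged crop.

Run:
```python
import cv2,numpy as np
im=cv2.imread('pics/w1.png')
a=cv2.resize(im[88:128,80:125],None,fx=8,fy=8,interpolation=cv2.INTER_CUBIC)
a2=cv2.resize(im[5:45,450:500],None,fx=8,fy=8,interpolation=cv2.INTER_CUBIC)
b=cv2.resize(im[135:203,278:478],None,fx=4,fy=4,interpolation=cv2.INTER_CUBIC)
o=np.zeros((592,800,3),np.uint8); o[:320,:360]=a;o[:320,400:800]=a2; o[320:592]=b
cv2.imwrite('pics/c2.png',o)
```

```text
(no output)
```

View pics/c2.png

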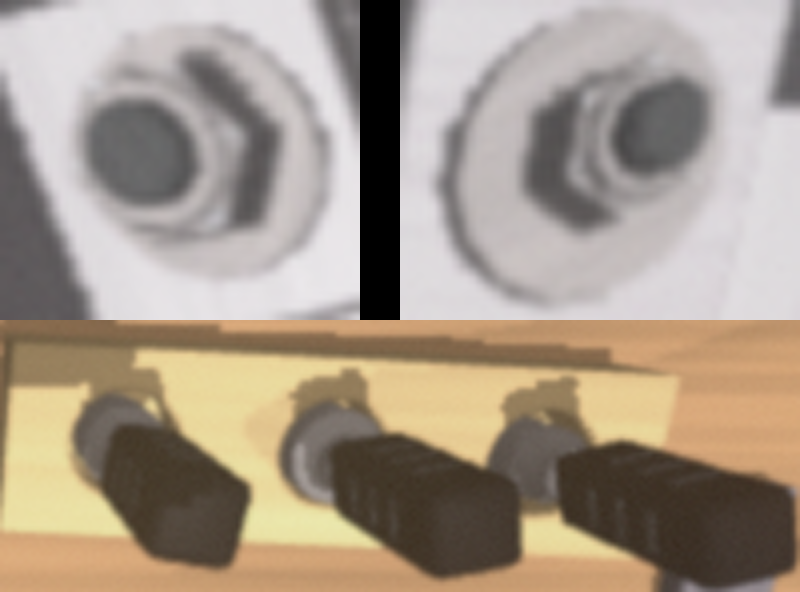

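Job nut (upper left) is around (103,107) on its washer and looks bigger than the far one, and the grips are nearly block-aligned. I'll take one closer look over the stud and one over the block.

Request:
apply_moves:
  deltas:
    - [93, [0, -45, 24], 0]
    - [93, [0, -45, 24], 0]
    - [93, [0, -46, 24], 0]
    - [93, [0, -46, 24], 0]
    - [93, [0, 0, 0], 0]

```text
t: 2.58
tool_pos: [0.5012, 0.0324, 0.3763]
orientation: [-3.141, -0.009, 0.007]
force: [0.2, 0.3, 0.3]
opening: 0.0931
```

Request:
apply_moves:
  deltas:
    - [93, [0, 0, 0], 0]

```text
t: 2.7
tool_pos: [0.5023, 0.0297, 0.3792]
orientation: [3.141, 0.003, 0.001]
force: [-0.8, -0.2, 0.8]
opening: 0.0928
```

Run:
```python
from h import *
import pickle
s=robot.read_state(); W=viewer.get_calibration('wrist'); im=viewer.read_camera('wrist')
pickle.dump((W,s),open('w2.pkl','wb')); cv2.imwrite('pics/w2.png',im); print(s['tool_pos'],proj(W,[[.582,.03,.113]]))
```

```text
[0.50231236 0.02972297 0.37918515] [[251.43076583 107.94315832]]
```

Request:
apply_moves:
  deltas:
    - [70, [-15, 56, -4], 0]
    - [70, [-15, 57, -4], 0]
    - [70, [-16, 57, -4], 0]
    - [70, [-16, 57, -4], 0]
    - [70, [-16, 57, -4], 0]

```text
t: 3.38
tool_pos: [0.423, -0.2572, 0.4003]
orientation: [3.14, -0.002, 0.003]
force: [0.0, 0.4, -0.2]
opening: 0.0699
```

Request:
apply_moves:
  deltas:
    - [70, [-16, 57, 0], 0]
    - [70, [0, 0, 0], 0]
    - [70, [0, 0, 0], 0]

```text
t: 3.75
tool_pos: [0.4079, -0.3119, 0.3994]
orientation: [3.141, -0.003, 0.001]
force: [0.2, -0.1, -0.0]
opening: 0.0699
```

Run:
```python
from h import *
import pickle
s=robot.read_state(); W=viewer.get_calibration('wrist'); im=viewer.read_camera('wrist')
pickle.dump((W,s),open('w3.pkl','wb')); cv2.imwrite('pics/w3.png',im); print(s['t'],s['tool_pos'],s['orientation'])
W2,_=pickle.load(open('w2.pkl','rb')); u,v=proj(W2,[[.582,.03,.113]])[0].astype(int)
p=proj(W,[[.493,-.23,.152],[.493,-.31,.152],[.49,-.39,.152]]); print(u,v,p.round())
i2=cv2.imread('pics/w2.png'); print(u-25,v-20)
a=cv2.resize(i2[v-20:v+20,u-25:u+25],None,fx=7,fy=7,interpolation=cv2.INTER_CUBIC)
x0=int(p[0,0])-35;y0=int(p[1,1])-35;print(x0,y0)
b=cv2.resize(im[y0:y0+85,x0:x0+265],None,fx=3,fy=3,interpolation=cv2.INTER_CUBIC)
o=np.zeros((a.shape[0]+b.shape[0],800,3),np.uint8);o[:a.shape[0],:a.shape[1]]=a;o[a.shape[0]:,:b.shape[1]]=b
cv2.imwrite('pics/c3.png',o)
```

```text
3.75 [ 0.40790925 -0.31191477  0.39937697] [ 3.14132426e+00 -2.54120122e-03  1.25902593e-03]
251 107 [[147. 101.]
 [249. 101.]
 [351. 105.]]
226 87
111 65
```

View pics/c3.png

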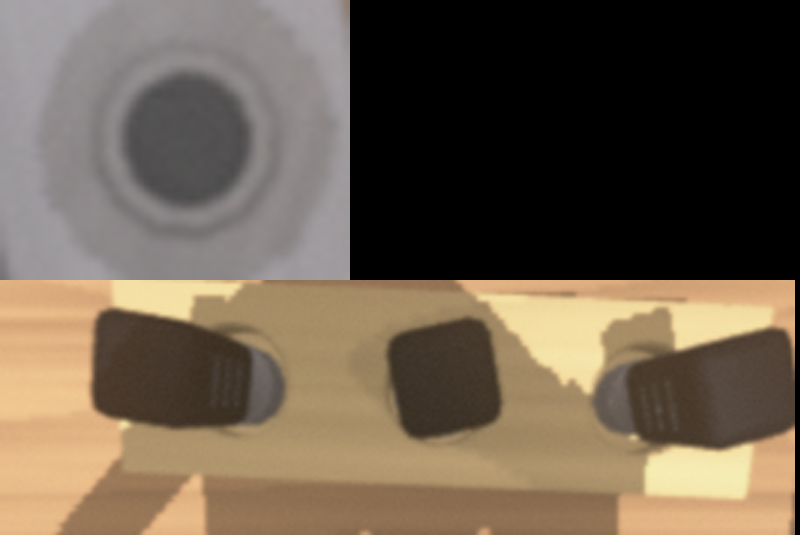

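Stud top is at about (186,138) in the crop. The middle driver is nearly end-on at (445,378), its sides turned ~10°. I'll now work out the numbers, with nut overlays.

Run:
```python
from h import *
import pickle
W1,_=pickle.load(open('w1.pkl','rb'));W2,_=pickle.load(open('w2.pkl','rb'));W3,_=pickle.load(open('w3.pkl','rb'))
S=atz(W2,(226+186/7-.5,87+138/7-.5),.117); print('stud tip',S)
S1=atz(W1,(80+140/8-.5,88+150/8-.5),.117); print('stud tip w1',S1)
q=[atz(W1,(80+x/8,88+y/8),.10) for x,y in [(205,45),(282,122),(262,228)]]
for p in q: print(p.round(4),np.hypot(*(p-S)[:2]).round(4))
print('edge',np.linalg.norm(q[2]-q[1]),np.linalg.norm(q[0]-q[1]))
e=q[2]-q[1];print('edge dir deg',np.degrees(np.arctan2(e[1],e[0])))
# middle driver top, sides
c=lambda x,y:atz(W3,(111+x/3-.3,65+(y-280)/3-.3),.152)
cs=[c(388,338),c(485,317),c(502,418),c(403,438)]
for p in cs: print(p.round(4))
print('mid ctr',np.mean(cs,0),[np.degrees(np.arctan2(*(cs[(i+1)%4]-cs[i])[1::-1])).round(1) for i in range(4)])
# overlays
o=[]
for W,n,c0 in [(W2,'w2',(226,87)),(W1,'w1',(80,88))]:
    im=cv2.imread(f'pics/{n}.png')[c0[1]:c0[1]+40,c0[0]:c0[0]+50]
    im=cv2.normalize(im,None,0,255,cv2.NORM_MINMAX); im=cv2.createCLAHE(3,(2,2)).apply(im[:,:,1])
    a=cv2.cvtColor(cv2.resize(im,None,fx=7.8,fy=7.8,interpolation=cv2.INTER_CUBIC),cv2.COLOR_GRAY2BGR); raw=a.copy()
    for s,h,col in [(18,11,(0,0,255)),(21,13,(0,255,0)),(24,15,(255,0,0))]:
        th=np.radians(e_ang:=np.degrees(np.arctan2(e[1],e[0])))+np.radians(60)*np.arange(6)
        C=np.c_[S[0]+s/1732*np.cos(th),S[1]+s/1732*np.sin(th)]
        for z in ([.1] if n=='w1' else [.1+h/1000-.002]):
            pp=((proj(W,np.c_[C,np.full(6,z)])-c0+.5)*7.8).astype(np.int32); cv2.polylines(a,[pp],True,col,1)
    o.append(np.hstack([raw,a]))
cv2.imwrite('pics/c4.png',np.vstack(o)[:600,:800])
```

```text
stud tip [0.58336927 0.02946324 0.117     ]
stud tip w1 [0.58365818 0.02905343 0.117     ]
[0.5985 0.0254 0.1   ] 0.0156
[0.5873 0.0152 0.1   ] 0.0148
[0.5717 0.0204 0.1   ] 0.0148
edge 0.016527545155718724 0.015103370355207877
edge dir deg 161.63182326324147
[ 0.5052 -0.3031  0.152 ]
[ 0.5102 -0.3279  0.152 ]
[ 0.4854 -0.3329  0.152 ]
[ 0.4804 -0.3068  0.152 ]
mid ctr [ 0.49530985 -0.3176661   0.152     ] [np.float64(-78.7), np.float64(-168.7), np.float64(100.9), np.float64(8.3)]
```

View pics/c4.png

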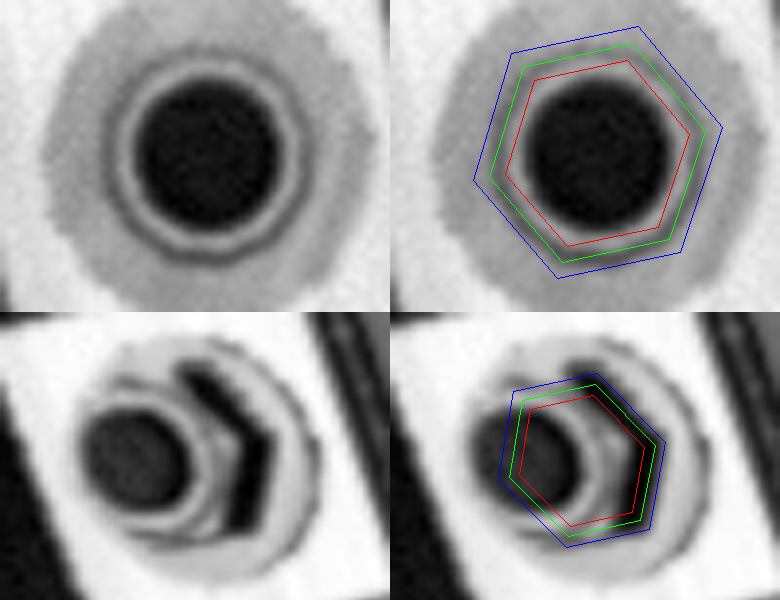

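Request:
apply_moves:
  deltas:
    - [70, [42, 0, 0], 0]
    - [70, [42, 0, 0], 0]
    - [70, [42, 0, 0], 0]
    - [70, [42, 0, 0], 0]
    - [70, [0, 0, 40], 0]

```text
t: 4.42
tool_pos: [0.5806, -0.3092, 0.3625]
orientation: [3.137, 0.008, 0.012]
force: [-0.7, -0.7, -1.0]
opening: 0.0699
```

Request:
apply_moves:
  deltas:
    - [70, [0, 0, 40], 0]
    - [70, [0, 0, 0], 0]
    - [70, [0, 0, 0], 0]

```text
t: 4.8
tool_pos: [0.5771, -0.3102, 0.3207]
orientation: [3.141, 0.003, 0.002]
force: [0.4, -1.5, 0.7]
opening: 0.0702
```

Run:
```python
from h import *
import pickle
s=robot.read_state(); W=viewer.get_calibration('wrist'); im=viewer.read_camera('wrist')
pickle.dump((W,s),open('w4.pkl','wb')); cv2.imwrite('pics/w4.png',im); print(s['t'],s['tool_pos'])
p=proj(W,[[.493,-.23,.04],[.493,-.31,.04],[.49,-.39,.04]]); print(p.round())
x0,x1=int(p[0,0])-35,int(p[2,0])+35; y0,y1=int(p[:,1].min())-65,int(p[:,1].max())+50
y0=max(y0,0);y1=min(y1,384);print(x0,y0,x1,y1); k=799/(x1-x0); print(k)
cv2.imwrite('pics/c5.png',cv2.resize(im[y0:y1,x0:x1],None,fx=k,fy=k,interpolation=cv2.INTER_CUBIC)[:600])
```

```text
4.8 [ 0.5771248  -0.31023775  0.32067633]
[[176. 268.]
 [251. 268.]
 [326. 271.]]
141 203 360 320
3.6484018264840183
```

View pics/c5.png

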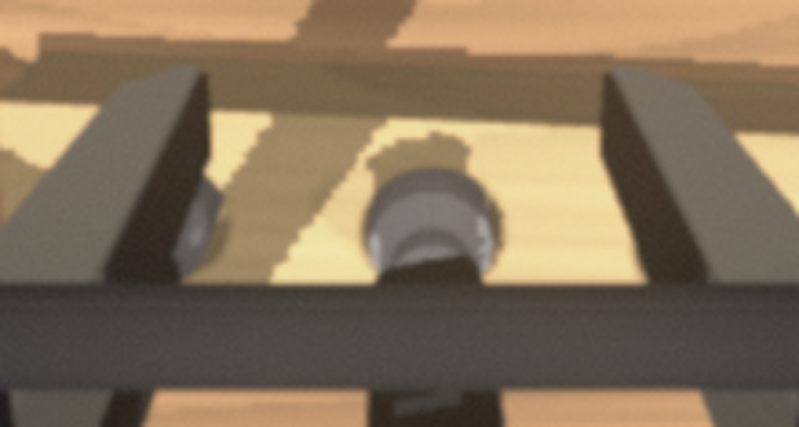

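The middle socket spans 367–495 in the crop, about 36 mm, so it is the 24 mm driver. The job nut also measures close to 24. I'll fetch the middle driver, centring it with two grips at right angles.

Request:
apply_moves:
  deltas:
    - [70, [0, 0, -45], 0]
    - [70, [-41, 4, 0], 0]
    - [62, [-41, 3.5, 0], 0]
    - [62, [0, 0, 0], -0.183]
    - [62, [0, 0, 0], 0]
  grip_force: 8

```text
t: 5.48
tool_pos: [0.4946, -0.3188, 0.3667]
orientation: [3.126, 0.286, 0.005]
force: [0.1, 0.0, -0.3]
opening: 0.0622
```

Run:
```python
from h import *
P=[];
for i in range(1):
    s=robot.read_state();R=Ro.from_rotvec(s['orientation']).as_matrix()
    print(s['t'],s['tool_pos'],np.degrees(np.arctan2(R[1,0],R[0,0])),s['q'][5],s['opening'])
    print('tool err',R.T@(np.array([.4955,-.3177,.284])-s['tool_pos'])*1e3)
```

```text
5.475 [ 0.49456266 -0.31877103  0.36667664] 10.448091100325009 0.728731772642093 0.06219509865720926
tool err [ 0.86068244 -1.15439403 82.676356  ]
```

Request:
apply_moves:
  deltas:
    - [62, [0.5, -1, 28], 0]
    - [62, [0, 0, 28], 0]
    - [62, [0, 0, 26], 0]
    - [20, [0, 0, 0], 0]
    - [20, [0, 0, 0], 0]
  grip_force: 8

```text
t: 6.1
tool_pos: [0.4956, -0.3176, 0.2836]
orientation: [3.127, 0.286, 0.003]
force: [0.8, -0.2, 0.0]
opening: 0.0465
```

Request:
apply_moves:
  deltas:
    - [20, [0, 0, 0], 0]
    - [20, [0, 0, 0], 0]
    - [20, [0, 0, 0], 0]

```text
t: 6.48
tool_pos: [0.4952, -0.3177, 0.283]
orientation: [3.127, 0.288, 0.003]
force: [0.1, -0.5, 4.0]
opening: 0.0281
```

Request:
apply_moves:
  deltas:
    - [62, [0, 0, 0], 0]
    - [62, [0, 0, 0], 0]
    - [62, [0, 0, 0], 0]
    - [62, [0, 0, 0], 0]
    - [62, [0, 0, 0], -0.1745]

```text
t: 7.1
tool_pos: [0.4948, -0.3173, 0.2816]
orientation: [-3.09, -0.564, 0.0]
force: [-1.3, 0.5, -0.1]
opening: 0.0618
```

Request:
apply_moves:
  deltas:
    - [62, [0, 0, 0], -0.1745]
    - [62, [0, 0, 0], -0.1745]
    - [62, [0, 0, 0], -0.1745]
    - [62, [0, 0, 0], -0.1745]
    - [62, [0, 0, 0], -0.1745]

```text
t: 7.72
tool_pos: [0.4948, -0.3173, 0.2817]
orientation: [-2.56, -1.821, 0.0]
force: [0.7, 0.3, -0.3]
opening: 0.0618
```

Request:
apply_moves:
  deltas:
    - [62, [0, 0, 0], -0.1745]
    - [62, [0, 0, 0], -0.1745]
    - [62, [0, 0, 0], -0.175]
    - [62, [0, 0, 0], 0]
    - [62, [0, 0, 0], 0]

```text
t: 8.35
tool_pos: [0.4948, -0.3173, 0.2817]
orientation: [-2.013, -2.412, -0.0]
force: [-0.1, 0.3, 0.0]
opening: 0.0621
```

Request:
apply_moves:
  deltas:
    - [20, [0, 0, 0], 0]
    - [20, [0, 0, 0], 0]
    - [20, [0, 0, 0], 0]
    - [20, [0, 0, 0], 0]
    - [20, [0, 0, 0], 0]

```text
t: 8.98
tool_pos: [0.4947, -0.3173, 0.2817]
orientation: [-2.008, -2.416, 0.0]
force: [-0.3, -0.6, -0.1]
opening: 0.028
```

Request:
apply_moves:
  deltas:
    - [20, [0, 0, 0], 0]
    - [20, [0, 0, 0], 0]
  grip_force: 40

```text
t: 9.22
tool_pos: [0.4948, -0.3173, 0.2817]
orientation: [-2.008, -2.416, 0.0]
force: [-1.3, -0.6, 0.8]
opening: 0.0279
```

Run:
```python
from h import *
s=robot.read_state();R=Ro.from_rotvec(s['orientation']).as_matrix()
print(s['t'],s['tool_pos'],R.round(3),np.degrees(np.arctan2(R[1,0],R[0,0])),s['q'],s['opening'],s['force'],s['wrist_torque'])
```

```text
9.225 [ 0.4947539  -0.3173155   0.28173229] [[-0.183  0.983 -0.   ]
 [ 0.983  0.183  0.   ]
 [ 0.    -0.    -1.   ]] 100.54007714506848 [-6.57485673e-01  1.87752161e-01  1.65429571e+00 -3.73585837e-05
  1.29964834e+00 -8.41434717e-01] 0.027948202127531924 [-1.34175566 -0.59433974  0.83146072] [-0.01042689  0.00949882  0.00509559]
```

Request:
apply_moves:
  deltas:
    - [20, [0, 0, -25], 0]
    - [20, [0, 0, -35], 0]
    - [20, [0, 0, -35], 0]
    - [20, [0, 0, -35], 0]
    - [20, [0, 0, 0], 0]

```text
t: 9.85
tool_pos: [0.4954, -0.3178, 0.4149]
orientation: [2.004, 2.412, 0.0]
force: [-0.0, -0.2, -3.4]
opening: 0.0281
```

Request:
apply_moves:
  deltas:
    - [20, [40, 19, 0], 0]
    - [20, [41, 19, 0], 0]
    - [20, [41, 19, 0], 0]
    - [20, [41, 19, 0], 0]
    - [20, [41, 19, 0], 0]

```text
t: 10.48
tool_pos: [0.5506, -0.0978, 0.4088]
orientation: [-2.006, -2.414, 0.002]
force: [1.1, -0.1, -2.4]
opening: 0.0278
```

Request:
apply_moves:
  deltas:
    - [20, [40, 19, 0], 0]
    - [20, [40, 18, 0], 0]
    - [20, [40, 18, 0], 0]
    - [20, [0, 0, 0], 0]
    - [20, [0, 0, 0], 0]

```text
t: 11.1
tool_pos: [0.5826, 0.0286, 0.4096]
orientation: [-2.006, -2.415, 0.003]
force: [-0.7, 0.1, -1.9]
opening: 0.028
```

Run:
```python
from h import *
import pickle
s=robot.read_state();R=Ro.from_rotvec(s['orientation']).as_matrix(); W=viewer.get_calibration('wrist');im=viewer.read_camera('wrist')
pickle.dump((W,s),open('w5.pkl','wb'));cv2.imwrite('pics/w5.png',im)
print(s['t'],s['tool_pos'],np.degrees(np.arctan2(R[1,0],R[0,0])),s['q'],s['opening'],s['force'],s['wrist_torque'])
m=s['tool_pos']-[0,0,.2697]; print(proj(W,[m,[.5834,.0293,.117],[.5834,.0293,.1]]).round(1))
print('tool err',R.T@(np.array([.5834,.0293,.37])-s['tool_pos'])*1e3)
u,v=proj(W,[m])[0].astype(int); x0,y0=max(u-60,0),max(v-50,0); c=im[y0:y0+90,x0:x0+120]; print(x0,y0)
cv2.imwrite('pics/c6.png',cv2.resize(c,None,fx=6.5,fy=6.5,interpolation=cv2.INTER_CUBIC))
```

```text
11.1 [0.58261133 0.02857085 0.40957624] 100.5830276940187 [-3.87400711e-02  8.49834663e-02  1.52809254e+00 -4.48880127e-04
  1.53146307e+00 -2.23430757e-01] 0.02803525512413202 [-0.69849681  0.12068448 -1.88907533] [-0.01402575 -0.08290102 -0.01802922]
[[252.4 195.5]
 [253.3 188.3]
 [253.3 184. ]]
tool err [ 0.56337288  1.0268071  39.57348702]
192 145
```

View pics/c6.png

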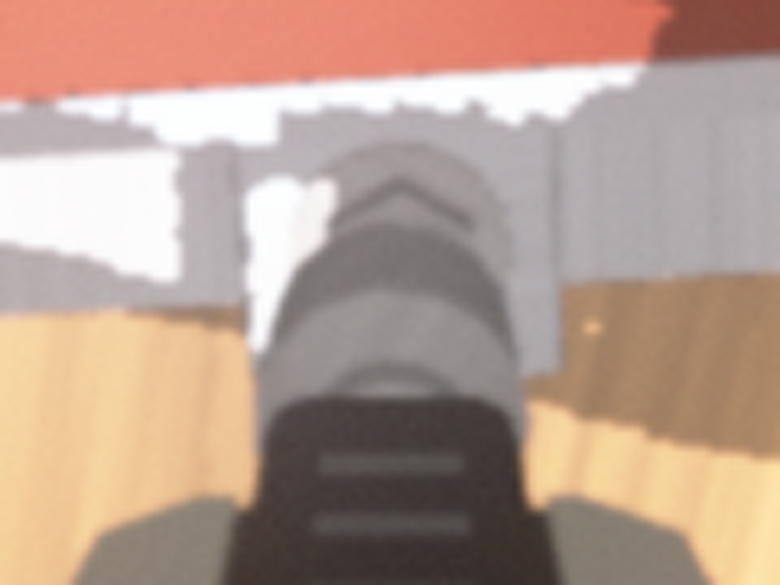

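The nut's vertex shows at (400,180), pointing to the camera, with the socket (275–515) lined up on it. The nut flats at 10.5° match the grip's yaw. I'll lower it carefully.

Request:
apply_moves:
  deltas:
    - [20, [0.5, 1, 10], 0]
    - [20, [0, 0, 10], 0]
    - [20, [0, 0, 2], 0]
    - [20, [0, 0, 2], 0]
    - [20, [0, 0, 0], 0]

```text
t: 11.78
tool_pos: [0.5839, 0.0293, 0.3878]
orientation: [2.008, 2.416, 0.0]
force: [0.3, 0.8, -1.6]
opening: 0.0279
```

Request:
apply_moves:
  deltas:
    - [20, [0, 0, 2], 0]
    - [20, [0, 0, 2], 0]
    - [20, [0, 0, 0], 0]

```text
t: 12.15
tool_pos: [0.5838, 0.0294, 0.3835]
orientation: [-2.008, -2.416, 0.0]
force: [0.0, 0.6, -3.0]
opening: 0.0281
```

Request:
apply_moves:
  deltas:
    - [20, [0, 0, 1.5], 0]
    - [20, [0, 0, 1.5], 0]
    - [20, [0, 0, 0], 0]

```text
t: 12.52
tool_pos: [0.5838, 0.0293, 0.3805]
orientation: [-2.008, -2.416, 0.0]
force: [0.1, 0.1, -2.9]
opening: 0.0276
```

Request:
apply_moves:
  deltas:
    - [20, [0, 0, 2], 0]
    - [20, [0, 0, 2], 0]
    - [20, [0, 0, 0], 0]

```text
t: 12.9
tool_pos: [0.5837, 0.0296, 0.3762]
orientation: [-2.007, -2.415, 0.0]
force: [-2.0, 2.7, -2.6]
opening: 0.0276
```

Request:
apply_moves:
  deltas:
    - [20, [0, 0, 2], 0]
    - [20, [0, 0, 2], 0]
    - [20, [0, 0, 0], 0]

```text
t: 13.28
tool_pos: [0.5837, 0.0296, 0.3722]
orientation: [-2.007, -2.415, 0.0]
force: [-2.9, 4.8, -4.2]
opening: 0.0276
```

Request:
apply_moves:
  deltas:
    - [20, [0.5, -0.2, 0], 0]
    - [20, [0, 0, 1.5], 0]
    - [20, [0, 0, 1], 0]
    - [20, [0, 0, 0], 0]

```text
t: 13.78
tool_pos: [0.5836, 0.0298, 0.3702]
orientation: [-2.008, -2.416, -0.0]
force: [-2.6, 3.8, -1.0]
opening: 0.0277
```

Request:
apply_moves:
  deltas:
    - [20, [0.3, -0.2, 1], 0]
    - [20, [0, 0, 0], 0]

```text
t: 14.02
tool_pos: [0.5834, 0.03, 0.3697]
orientation: [2.008, 2.416, 0.0]
force: [-3.6, 2.8, 1.5]
opening: 0.0277
```

Run:
```python
from h import *
s=robot.read_state();print(s['tool_pos'],s['force'],s['wrist_torque'],s['q'])
```

```text
[0.5834238  0.02998845 0.36966876] [-3.57786058  2.83075666  1.49596833] [ 0.77442579  0.8300773  -0.00403445] [-3.63404110e-02  1.05861752e-01  1.57885504e+00 -1.79645559e-04
  1.45615550e+00 -2.20282247e-01]
```

Seated: TCP z 0.3697, as predicted, with contact force rising. Turning clockwise now, watching for the end of the play in the wrist torque.

Request:
apply_moves:
  deltas:
    - [20, [0, 0, 0.5], 0.04]
    - [20, [0, 0, 0], 0.04]
    - [20, [0, 0, 0], 0]
  grip_force: 50

```text
t: 14.4
tool_pos: [0.5833, 0.03, 0.3695]
orientation: [2.103, 2.333, -0.0]
force: [-5.6, 2.6, 5.3]
opening: 0.0279
```

```bash
cat > st.py <<'E'
from h import *
s=robot.read_state();R=Ro.from_rotvec(s['orientation']).as_matrix()
print(s['t'],s['tool_pos'].round(4),'yaw',np.degrees(np.arctan2(R[1,0],R[0,0])).round(2),'tilt',np.degrees(np.arccos(-R[2,2])).round(2),s['force'].round(1),s['wrist_torque'].round(3),s['opening'])
E
python3 st.py
```

```text
14.4 [0.5833 0.03   0.3695] yaw 95.92 tilt 0.02 [-5.6  2.6  5.3] [0.714 1.397 0.041] 0.02786209377188493
```

Request:
apply_moves:
  deltas:
    - [20, [0, 0, 0], 0.03]
    - [20, [0, 0, 0], 0]

```text
t: 14.65
tool_pos: [0.5832, 0.03, 0.3695]
orientation: [2.138, 2.302, -0.0]
force: [-5.6, 3.6, 4.5]
opening: 0.0276
```

```bash
python3 st.py
```

```text
14.65 [0.5832 0.03   0.3695] yaw 94.22 tilt 0.01 [-5.6  3.6  4.5] [0.786 1.496 0.046] 0.027562069386236947
```

Request:
apply_moves:
  deltas:
    - [20, [0, 0, 0], 0.03]
    - [20, [0, 0, 0], 0]

```text
t: 14.9
tool_pos: [0.5832, 0.0301, 0.3695]
orientation: [-2.172, -2.269, 0.0]
force: [-6.7, 3.2, 4.6]
opening: 0.0277
```

```bash
python3 st.py
```

```text
14.9 [0.5832 0.0301 0.3695] yaw 92.5 tilt 0.01 [-6.7  3.2  4.6] [0.844 1.571 0.046] 0.027727324621891147
```

Request:
apply_moves:
  deltas:
    - [20, [0, 0, 0], 0.03]
    - [20, [0, 0, 0], 0]

```text
t: 15.15
tool_pos: [0.5831, 0.0302, 0.3694]
orientation: [-2.206, -2.236, 0.0]
force: [-7.5, 4.4, 4.7]
opening: 0.028
```

```bash
python3 st.py
```

```text
15.15 [0.5831 0.0302 0.3694] yaw 90.79 tilt 0.02 [-7.5  4.4  4.7] [0.905 1.571 0.047] 0.028019738662224427
```

Request:
apply_moves:
  deltas:
    - [20, [0.4, -0.6, 0], 0.03]
    - [20, [0, 0, 0], 0]

```text
t: 15.4
tool_pos: [0.5828, 0.0304, 0.3695]
orientation: [2.239, 2.203, 0.001]
force: [-3.8, 3.2, 4.5]
opening: 0.0276
```

```bash
python3 st.py
```

```text
15.4 [0.5828 0.0304 0.3695] yaw 89.09 tilt 0.05 [-3.8  3.2  4.5] [0.614 1.155 0.092] 0.02757119828021351
```

Request:
apply_moves:
  deltas:
    - [20, [0, 0, 0], 0.03]
    - [20, [0, 0, 0], 0]

```text
t: 15.65
tool_pos: [0.5828, 0.0303, 0.3695]
orientation: [2.271, 2.169, 0.001]
force: [-4.9, 3.2, 4.3]
opening: 0.0281
```

```bash
python3 st.py
```

```text
15.65 [0.5828 0.0303 0.3695] yaw 87.37 tilt 0.05 [-4.9  3.2  4.3] [0.707 1.118 0.096] 0.028081111745684048
```

Request:
apply_moves:
  deltas:
    - [20, [0, 0, 0], 0.03]
    - [20, [0, 0, 0], 0]

```text
t: 15.9
tool_pos: [0.5829, 0.0303, 0.3695]
orientation: [2.304, 2.135, 0.001]
force: [-4.7, 2.6, 4.2]
opening: 0.0277
```

```bash
python3 st.py
```

```text
15.9 [0.5829 0.0303 0.3695] yaw 85.65 tilt 0.05 [-4.7  2.6  4.2] [0.606 1.063 0.055] 0.027653960633268727
```

Request:
apply_moves:
  deltas:
    - [20, [0, 0, 0], 0.03]
    - [20, [0, 0, 0], 0]

```text
t: 16.15
tool_pos: [0.5829, 0.0304, 0.3695]
orientation: [2.335, 2.1, 0.001]
force: [-4.8, 2.5, 3.1]
opening: 0.0277
```

```bash
python3 st.py
```

```text
16.15 [0.5829 0.0304 0.3695] yaw 83.93 tilt 0.06 [-4.8  2.5  3.1] [0.698 1.009 0.111] 0.02771445638216372
```

Request:
apply_moves:
  deltas:
    - [20, [0.3, -0.6, 0.3], 0]
    - [20, [0, 0, 0], 0]

```text
t: 16.4
tool_pos: [0.5825, 0.0305, 0.3694]
orientation: [2.334, 2.1, 0.002]
force: [-3.3, 1.8, 4.8]
opening: 0.0279
```

```bash
python3 st.py
```

```text
16.4 [0.5825 0.0305 0.3694] yaw 83.94 tilt 0.13 [-3.3  1.8  4.8] [0.387 0.783 0.127] 0.027923163646258572
```

Request:
apply_moves:
  deltas:
    - [20, [0, 0, 0], 0.04]
    - [20, [0, 0, 0], 0.04]
    - [20, [0, 0, 0], 0]

```text
t: 16.77
tool_pos: [0.5826, 0.0305, 0.3695]
orientation: [2.417, 2.004, 0.002]
force: [-2.2, 0.9, 5.9]
opening: 0.0277
```

```bash
python3 st.py
```

```text
16.775 [0.5826 0.0305 0.3695] yaw 79.35 tilt 0.13 [-2.2  0.9  5.9] [0.335 0.675 0.052] 0.027735256603591517
```

Request:
apply_moves:
  deltas:
    - [20, [0, 0, 0], 0.04]
    - [20, [0, 0, 0], 0.04]
    - [20, [0, 0, 0], 0]

```text
t: 17.15
tool_pos: [0.5826, 0.0305, 0.3694]
orientation: [2.495, 1.906, 0.002]
force: [-2.8, 0.9, 6.1]
opening: 0.0278
```

```bash
python3 st.py
```

```text
17.15 [0.5826 0.0305 0.3694] yaw 74.77 tilt 0.14 [-2.8  0.9  6.1] [0.34  0.538 0.069] 0.02780053034794514
```

Request:
apply_moves:
  deltas:
    - [20, [0, -0.3, 0], 0.04]
    - [20, [0, 0, 0], 0]

```text
t: 17.4
tool_pos: [0.5825, 0.0305, 0.3695]
orientation: [2.532, 1.856, 0.003]
force: [0.7, 0.1, 5.6]
opening: 0.0278
```

```bash
python3 st.py
```

```text
17.4 [0.5825 0.0305 0.3695] yaw 72.5 tilt 0.17 [0.7 0.1 5.6] [ 0.111 -0.     0.047] 0.027760058416687633
```

Request:
apply_moves:
  deltas:
    - [20, [0, 0, 0], 0]

```text
t: 17.52
tool_pos: [0.5825, 0.0306, 0.3695]
orientation: [2.531, 1.857, 0.003]
force: [0.3, 0.6, 5.0]
opening: 0.0278
```

```bash
python3 st.py
```

```text
17.525 [0.5825 0.0306 0.3695] yaw 72.53 tilt 0.17 [0.3 0.6 5. ] [ 0.158 -0.047  0.007] 0.027834737367558347
```

Request:
apply_moves:
  deltas:
    - [20, [0, 0, 0], -0.05]
    - [20, [0, 0, 0], 0]

```text
t: 17.77
tool_pos: [0.5825, 0.0305, 0.3694]
orientation: [2.483, 1.921, 0.003]
force: [0.3, 0.9, 4.5]
opening: 0.0277
```

```bash
python3 st.py
```

```text
17.775 [0.5825 0.0305 0.3694] yaw 75.44 tilt 0.17 [0.3 0.9 4.5] [ 0.05  -0.085  0.045] 0.02772391640724609
```

Request:
apply_moves:
  deltas:
    - [20, [0, 0, 0], -0.05]
    - [20, [0, 0, 0], 0]

```text
t: 18.02
tool_pos: [0.5825, 0.0305, 0.3695]
orientation: [2.434, 1.982, 0.003]
force: [0.3, 0.9, 5.9]
opening: 0.0277
```

```bash
python3 st.py
```

```text
18.025 [0.5825 0.0305 0.3695] yaw 78.31 tilt 0.17 [0.3 0.9 5.9] [ 0.03  -0.033  0.074] 0.027657167477938345
```

Request:
apply_moves:
  deltas:
    - [20, [0, 0, 0], 0]

```text
t: 18.15
tool_pos: [0.5824, 0.0305, 0.3695]
orientation: [2.435, 1.981, 0.003]
force: [-0.4, -0.4, 5.5]
opening: 0.0281
```

```bash
python3 st.py
```

```text
18.15 [0.5824 0.0305 0.3695] yaw 78.26 tilt 0.17 [-0.4 -0.4  5.5] [ 0.028 -0.036  0.036] 0.028145761365904496
```

Request:
apply_moves:
  deltas:
    - [20, [0, 0, 0], 0.1]
    - [20, [0, 0, 0], 0.08]

```text
t: 18.4
tool_pos: [0.5825, 0.0306, 0.3695]
orientation: [2.606, 1.751, 0.003]
force: [-0.3, 0.3, 5.0]
opening: 0.028
```

```bash
python3 st.py
```

```text
18.4 [0.5825 0.0306 0.3695] yaw 67.8 tilt 0.18 [-0.3  0.3  5. ] [ 0.083 -0.159  0.259] 0.027989714489767496
```

Request:
apply_moves:
  deltas:
    - [20, [0, 0, 0], 0.08]

```text
t: 18.52
tool_pos: [0.5825, 0.0305, 0.3694]
orientation: [2.673, 1.646, 0.004]
force: [1.3, 0.5, 4.9]
opening: 0.0279
```

```bash
python3 st.py
```

```text
18.525 [0.5825 0.0305 0.3694] yaw 63.23 tilt 0.19 [1.3 0.5 4.9] [-0.001 -0.227  0.28 ] 0.027929721156950263
```

Request:
apply_moves:
  deltas:
    - [20, [0, 0, 0], 0.08]

```text
t: 18.65
tool_pos: [0.5826, 0.0305, 0.3695]
orientation: [2.737, 1.537, 0.004]
force: [1.6, -0.2, 4.5]
opening: 0.0276
```

```bash
python3 st.py
```

```text
18.65 [0.5826 0.0305 0.3695] yaw 58.65 tilt 0.2 [ 1.6 -0.2  4.5] [ 0.012 -0.271  0.298] 0.02764009367471227
```

Request:
apply_moves:
  deltas:
    - [20, [0, 0, 0], 0]

```text
t: 18.77
tool_pos: [0.5826, 0.0305, 0.3695]
orientation: [2.735, 1.541, 0.004]
force: [1.5, -0.6, 6.1]
opening: 0.028
```

```bash
python3 st.py
```

```text
18.775 [0.5826 0.0305 0.3695] yaw 58.78 tilt 0.19 [ 1.5 -0.6  6.1] [-0.121 -0.533 -0.067] 0.02798347917775105
```

Request:
apply_moves:
  deltas:
    - [20, [0, 0, 0], -0.08]

```text
t: 18.9
tool_pos: [0.5825, 0.0306, 0.3694]
orientation: [2.669, 1.653, 0.003]
force: [0.2, -0.1, 5.7]
opening: 0.0276
```

```bash
python3 st.py
```

```text
18.9 [0.5825 0.0306 0.3694] yaw 63.53 tilt 0.17 [ 0.2 -0.1  5.7] [ 0.022 -0.203 -0.099] 0.027647579459197272
```

Request:
apply_moves:
  deltas:
    - [20, [0, 0, 0], -0.08]

```text
t: 19.02
tool_pos: [0.5824, 0.0306, 0.3694]
orientation: [2.6, 1.76, 0.003]
force: [0.1, 0.2, 5.1]
opening: 0.0281
```

```bash
python3 st.py
```

```text
19.025 [0.5824 0.0306 0.3694] yaw 68.18 tilt 0.15 [0.1 0.2 5.1] [-0.001 -0.081 -0.125] 0.028074934687537793
```

Request:
apply_moves:
  deltas:
    - [20, [0, 0, 0], 0]

```text
t: 19.15
tool_pos: [0.5823, 0.0306, 0.3694]
orientation: [2.601, 1.758, 0.003]
force: [0.7, 0.1, 6.1]
opening: 0.0279
```

Request:
apply_moves:
  deltas:
    - [20, [0, 0, 0], 0.08]

```text
t: 19.27
tool_pos: [0.5823, 0.0305, 0.3694]
orientation: [2.672, 1.649, 0.002]
force: [0.7, 0.0, 6.5]
opening: 0.0279
```

```bash
python3 st.py
```

```text
19.275 [0.5823 0.0305 0.3694] yaw 63.38 tilt 0.14 [0.7 0.  6.5] [-0.127 -0.151  0.101] 0.027885474395279823
```

Request:
apply_moves:
  deltas:
    - [20, [0, 0, 0], 0.08]

```text
t: 19.4
tool_pos: [0.5825, 0.0305, 0.3694]
orientation: [2.736, 1.539, 0.004]
force: [2.8, -0.9, 5.5]
opening: 0.0277
```

```bash
python3 st.py
```

```text
19.4 [0.5825 0.0305 0.3694] yaw 58.73 tilt 0.19 [ 2.8 -0.9  5.5] [-0.167 -0.596  0.236] 0.027726807502297626
```

Request:
apply_moves:
  deltas:
    - [20, [0, 0, 0], 0.08]

```text
t: 19.52
tool_pos: [0.5826, 0.0305, 0.3695]
orientation: [2.795, 1.429, 0.004]
force: [2.5, -0.1, 5.1]
opening: 0.0279
```

```bash
python3 st.py
```

```text
19.525 [0.5826 0.0305 0.3695] yaw 54.15 tilt 0.2 [ 2.5 -0.1  5.1] [-0.197 -0.607  0.233] 0.027864632070638558
```

In the play region the torque is only about ±0.11. It steps to about 0.24 exactly where the nut was left, so the driver is engaged and the nut follows. Clockwise pickup was at a yaw of about 92°, so I'll finish near 47°.

Request:
apply_moves:
  deltas:
    - [20, [0, 0, 0], 0.063]
    - [20, [0, 0, 0], 0.062]
    - [20, [0, 0, 0], 0]
    - [20, [0, 0, 0], 0]

```text
t: 20.02
tool_pos: [0.5826, 0.0304, 0.3695]
orientation: [2.877, 1.256, 0.004]
force: [2.7, -2.1, 5.8]
opening: 0.0277
```

```bash
python3 st.py
python3 - <<'E'
from h import *
s=viewer.read_camera('scene'); w=viewer.read_camera('wrist')
a=cv2.resize(s[130:260,60:330],None,fx=2.9,fy=2.9,interpolation=cv2.INTER_CUBIC)
b=cv2.resize(w[110:270,160:350],None,fx=1.3,fy=1.3)
o=np.zeros((a.shape[0]+b.shape[0],a.shape[1],3),np.uint8);o[:a.shape[0]]=a;o[a.shape[0]:,:b.shape[1]]=b
cv2.imwrite('pics/c7.png',o)
E
```

```text
20.025 [0.5826 0.0304 0.3695] yaw 47.15 tilt 0.2 [ 2.7 -2.1  5.8] [-0.335 -0.875 -0.037] 0.027724461691631452
```

View pics/c7.png

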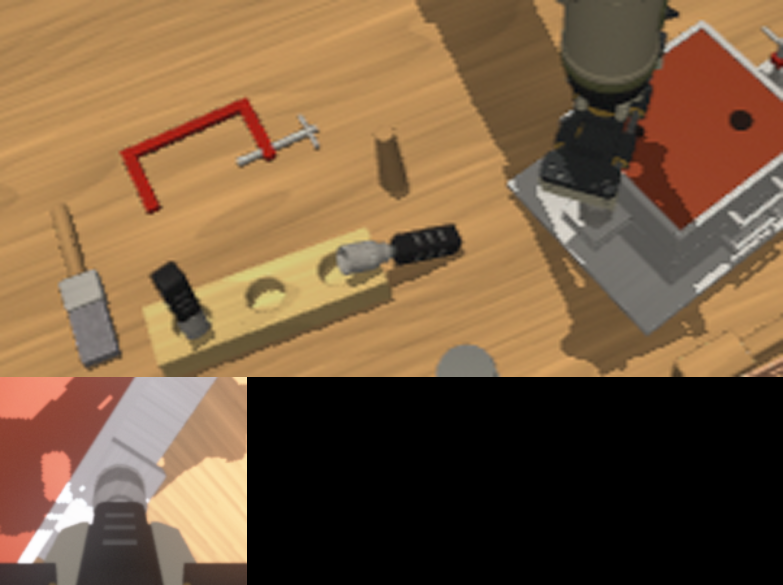

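The 24 driver is done, but the crop shows a problem I caused. The +y driver now lies on its side across the block's end, grip at about (430,243) and socket at about (365,257). My carried driver, mouth at 0.142, clipped its 0.152 top. I'll leave the 24 driver standing on the nut for now, raise the arm, and stand the fallen one back up.

Request:
apply_moves:
  deltas:
    - [45, [0, 0, 0], 0]
    - [45, [0, 0, 0], 0]
    - [45, [0, 0, 0], 0]
    - [45, [0, 0, -10], 0]
    - [45, [0, 0, -25], 0]

```text
t: 20.75
tool_pos: [0.5814, 0.0309, 0.4028]
orientation: [-2.88, -1.252, 0.004]
force: [0.0, -0.2, -0.8]
opening: 0.0449
```

Request:
apply_moves:
  deltas:
    - [45, [0, 0, -30], 0]
    - [45, [0, 0, -30], 0]
    - [45, [0, 0, 0], -0.1875]
    - [45, [0, 0, 0], -0.1875]
    - [45, [0, 0, 0], -0.1875]

```text
t: 21.38
tool_pos: [0.5818, 0.0309, 0.4643]
orientation: [2.414, 2.01, 0.001]
force: [0.3, -0.2, 0.0]
opening: 0.045
```

Request:
apply_moves:
  deltas:
    - [60, [0, 0, 0], -0.1875]
    - [60, [-50, -19, 0], 0]
    - [60, [-50, -19, 0], 0]
    - [60, [-50, -19, 0], 0]
    - [60, [-50, -18, 0], 0]

```text
t: 22.0
tool_pos: [0.5058, -0.1704, 0.4644]
orientation: [2.221, 2.22, 0.001]
force: [0.9, -0.6, -0.3]
opening: 0.0597
```

Request:
apply_moves:
  deltas:
    - [60, [-50, -18, 0], 0]
    - [60, [0, 0, 0], 0]
    - [60, [0, 0, 0], 0]

```text
t: 22.38
tool_pos: [0.4887, -0.2189, 0.464]
orientation: [2.223, 2.219, 0.001]
force: [-0.4, 1.2, -0.4]
opening: 0.0599
```

```bash
python3 st.py
python3 - <<'E'
from h import *
import pickle
s=robot.read_state(); W=viewer.get_calibration('wrist');w=viewer.read_camera('wrist');S=viewer.read_camera('scene')
pickle.dump((W,s),open('w6.pkl','wb'));cv2.imwrite('pics/w6.png',w);cv2.imwrite('pics/s6.png',S)
p=proj(W,[[.49,-.30,.04],[.49,-.2,.04],[.49,-.15,.04]]);print(p.round())
u,v=p[1].astype(int); x0,y0=max(u-80,0),max(v-100,0);a=w[y0:y0+170,x0:x0+160];print(x0,y0)
a=cv2.resize(a,None,fx=3,fy=3,interpolation=cv2.INTER_CUBIC)
b=cv2.resize(S[140:260,160:250],None,fx=3,fy=3,interpolation=cv2.INTER_CUBIC)
c=cv2.resize(S[150:240,210:310],None,fx=2.4,fy=2.4,interpolation=cv2.INTER_CUBIC)
o=np.zeros((600,800,3),np.uint8);o[:a.shape[0],:a.shape[1]]=a;o[:b.shape[0],490:490+b.shape[1]]=b;o[370:370+c.shape[0],490:490+c.shape[1]]=c
cv2.imwrite('pics/c8.png',o)
E
```

```text
22.375 [ 0.4887 -0.2189  0.464 ] yaw 89.9 tilt 0.04 [-0.4  1.2 -0.4] [ 0.    -0.124 -0.03 ] 0.059916059922361126
[[252. 216.]
 [252. 152.]
 [252. 116.]]
172 51
```

View pics/c8.png

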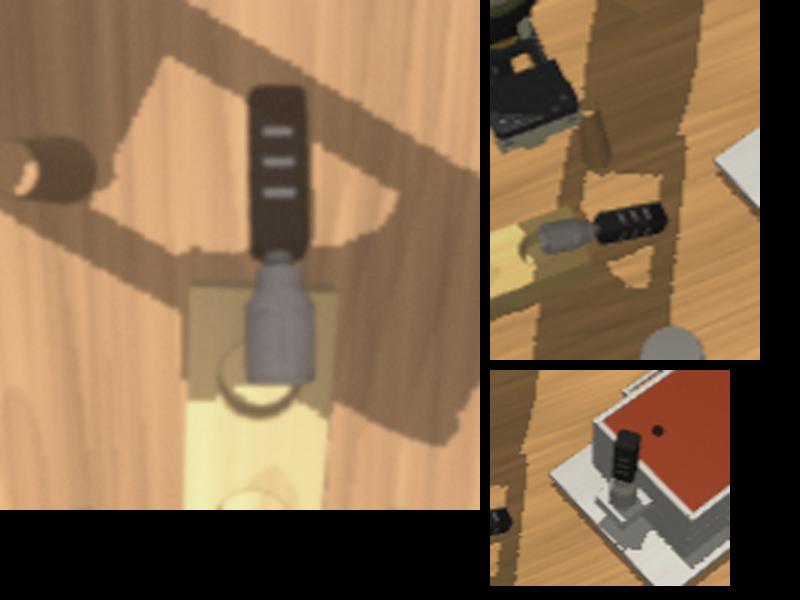

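The fallen driver lies along +y on the block's end: grip end at crop (280,88), mouth at (280,383), flat face up. The 24 driver stands upright on the nut by itself (lower right).

Run:
```python
from h import *
import pickle
W,s=pickle.load(open('w6.pkl','rb')); S=viewer.get_calibration('scene')
w=lambda x,y:(172+x/3-.3,51+y/3-.3); sc=lambda x,y:(160+(x-490)/3-.3,140+y/3-.3)
for n,a,b in [('end',(280,90),(664,217)),('mouth',(280,383),(543,238)),('gripstart',(280,257),(600,228))]:
    print(n,'tri',tri([(W,w(*a)),(S,sc(*b))]).round(4),*[atz(W,w(*a),z).round(4) for z in (.03,.055,.07)])
print('widths: grip',np.linalg.norm(atz(W,w(249,130),.07)-atz(W,w(308,130),.07)),'socket',np.linalg.norm(atz(W,w(245,350),.055)-atz(W,w(315,350),.055)))
print('hole',atz(W,w(262,380),.04), 'block end corners',atz(W,w(190,288),.04),atz(W,w(338,292),.04))
```

```text
end tri [ 0.5086 -0.101   0.0163] [ 0.5079 -0.1023  0.03  ] [ 0.5068 -0.1046  0.055 ] [ 0.5061 -0.106   0.07  ]
mouth tri [ 0.5073 -0.2315  0.0748] [ 0.5095 -0.2426  0.03  ] [ 0.5083 -0.2365  0.055 ] [ 0.5075 -0.2328  0.07  ]
gripstart tri [ 0.5086 -0.1745  0.0515] [ 0.5088 -0.179   0.03  ] [ 0.5076 -0.1767  0.055 ] [ 0.5069 -0.1753  0.07  ]
widths: grip 0.025121260307305583 socket 0.03332170046887602
hole [ 0.50001202 -0.23860194  0.04      ] block end corners [ 0.46491621 -0.19275253  0.04      ] [ 0.5366249  -0.19483178  0.04      ]
```

Run:
```python
from h import *
import pickle
W,s=pickle.load(open('w6.pkl','rb')); w=lambda x,y:(172+x/3-.3,51+y/3-.3)
for z in (0,.1): print(z,[atz(W,w(x,170),z).round(3)[:2].tolist() for x in (0,25,40,60,95)])
T=viewer.get_calibration('top');print(atz(T,(307,218),.105),atz(T,(307,218),.05))
# pin extents along the row in w6
im=cv2.imread('pics/w6.png'); print(im[107,150:215,2].tolist())
```

```text
0 [[0.366, -0.137], [0.379, -0.138], [0.387, -0.138], [0.397, -0.138], [0.415, -0.138]]
0.1 [[0.394, -0.138], [0.404, -0.138], [0.41, -0.138], [0.418, -0.138], [0.432, -0.138]]
[ 0.39886514 -0.12880322  0.105     ] [ 0.40221947 -0.13346765  0.05      ]
[218, 216, 217, 217, 216, 214, 216, 217, 217, 212, 210, 212, 201, 171, 142, 131, 132, 134, 136, 135, 137, 139, 139, 139, 139, 140, 139, 139, 140, 155, 203, 226, 228, 212, 163, 115, 94, 92, 94, 92, 94, 94, 93, 93, 95, 95, 93, 93, 95, 94, 96, 98, 98, 103, 124, 137, 138, 140, 144, 160, 196, 214, 213, 206, 205]
```

Request:
apply_moves:
  deltas:
    - [60, [46, 12, 0], 0]
    - [60, [45, 13, 0], 0]
    - [60, [0, 0, 50], 0]
    - [60, [0, 0, 50], 0]
    - [60, [0, 0, 0], 0]

```text
t: 23.1
tool_pos: [0.5125, -0.1261, 0.3591]
orientation: [-2.214, -2.217, 0.006]
force: [-0.4, -0.6, -0.1]
opening: 0.0602
```

```bash
python3 st.py
```

```text
23.1 [ 0.5125 -0.1261  0.3591] yaw 90.08 tilt 0.5 [-0.4 -0.6 -0.1] [-0.093 -0.053  0.022] 0.06019328097789417
```

Request:
apply_moves:
  deltas:
    - [60, [0, 0, 48], 0]
    - [60, [0, 0, 48], 0]
    - [60, [0, 0, 40], 0]
    - [60, [0, 0, 14], 0]
    - [60, [0, 0, 0], 0]
  grip_force: 5

```text
t: 23.72
tool_pos: [0.5145, -0.128, 0.2147]
orientation: [2.222, 2.22, 0.0]
force: [-0.0, 0.1, 0.6]
opening: 0.0598
```

Request:
apply_moves:
  deltas:
    - [15, [0, 0, 0], 0]
    - [15, [0, 0, 0], 0]
    - [15, [0, 0, 0], 0]
    - [15, [0, 0, 0], 0]
    - [15, [0, 0, 0], 0]

```text
t: 24.35
tool_pos: [0.5139, -0.1281, 0.2139]
orientation: [2.222, 2.22, 0.001]
force: [-2.5, 1.6, 3.4]
opening: 0.029
```

```bash
python3 st.py
```

```text
24.35 [ 0.5139 -0.1281  0.2139] yaw 89.94 tilt 0.05 [-2.5  1.6  3.4] [ 0.036 -0.011 -0.061] 0.028986757482901356
```

Request:
apply_moves:
  deltas:
    - [45, [0, 0, 0], 0]
    - [45, [0, 0, 6], 0]
    - [15, [0, 0, 0], 0]
    - [15, [0, 0, 0], 0]
    - [15, [0, 0, 0], 0]
  grip_force: 6

```text
t: 24.98
tool_pos: [0.5136, -0.128, 0.2073]
orientation: [-2.222, -2.22, 0.0]
force: [0.4, -0.6, -1.0]
opening: 0.0285
```

Request:
apply_moves:
  deltas:
    - [15, [0, 0, 0], 0]
    - [15, [0, 0, -8], 0]
    - [15, [0, 0, -8], 0]
    - [15, [0, 0, -8], 0]
    - [15, [0, 0, 0], 0]

```text
t: 25.6
tool_pos: [0.5143, -0.1282, 0.2328]
orientation: [2.221, 2.219, 0.002]
force: [0.4, 0.7, -0.6]
opening: 0.0281
```

```bash
python3 st.py
```

```text
25.6 [ 0.5143 -0.1282  0.2328] yaw 89.94 tilt 0.13 [ 0.4  0.7 -0.6] [-0.079 -0.094  0.005] 0.028059948124038708
```

Request:
apply_moves:
  deltas:
    - [15, [0, 0, -15], 0]
    - [15, [0, 0, -15], 0]
    - [15, [0, 0, -15], 0]
    - [15, [0, 0, -15], 0]
    - [15, [0, 0, 0], 0]

```text
t: 26.22
tool_pos: [0.5145, -0.1281, 0.2936]
orientation: [2.22, 2.218, 0.003]
force: [0.8, 1.4, 1.1]
opening: 0.0276
```

Request:
apply_moves:
  deltas:
    - [15, [0, 0, -20], 0]
    - [15, [0, 0, -20], 0]
    - [15, [0, 0, -20], 0]
    - [15, [0, 0, -20], 0]
    - [15, [0, 0, 0], 0]

```text
t: 26.85
tool_pos: [0.5142, -0.1282, 0.3731]
orientation: [2.221, 2.218, 0.002]
force: [0.1, -0.2, -2.4]
opening: 0.0282
```

```bash
python3 st.py
python3 - <<'E'
from h import *
import pickle
s=robot.read_state(); W=viewer.get_calibration('wrist');w=viewer.read_camera('wrist');S=viewer.read_camera('scene')
pickle.dump((W,s),open('w7.pkl','wb'));cv2.imwrite('pics/w7.png',w);cv2.imwrite('pics/s7.png',S)
Sc=viewer.get_calibration('scene')
g=s['tool_pos']-[0,0,.167]; X=[g,g-[0,0,.06],g-[0,0,.11],g-[0,.11,0]]
print(proj(W,X).round(),proj(Sc,X).round())
E
```

```text
26.85 [ 0.5142 -0.1282  0.3731] yaw 89.94 tilt 0.17 [ 0.1 -0.2 -2.4] [-0.111 -0.079 -0.006] 0.028238034783821555
[[250. 247.]
 [251. 211.]
 [251. 193.]
 [251. 388.]] [[206. 187.]
 [208. 197.]
 [209. 205.]
 [170. 201.]]
```

Run:
```python
import cv2,numpy as np
def asc(im,x0,x1,y0,y1,sx,sy):
    g=cv2.cvtColor(im,cv2.COLOR_BGR2HSV)[y0:y1,x0:x1].astype(int); 
    for y in range(0,y1-y0,sy):
        r=''
        for x in range(0,x1-x0,sx):
            h,s,v=g[y,x]; r+= '#' if v<65 else ('o' if s<55 and v<190 else ('+' if s<55 else ('-' if v<150 else '.')))
        print(y0+y,r)
asc(cv2.imread('pics/w7.png'),190,310,120,290,2,5)
asc(cv2.imread('pics/s7.png'),165,245,165,240,1,2)
```

```text
120 .......................................................-----
125 ......................................................------
130 .....................................................-------
135 ....................................................--------
140 .............................................---------------
145 ..............-----.........--------.-----------------------
150 ..............----..........--------.-----------------------
155 ..............-----............-----------------------------
160 -.-----.......-----............-----------------------------
165 --------.....------............-----.-----------------------
170 -.-.----......------...........-----------------------------
175 ......--......------.......---.-----------------------------
180 ...............-----........--------------------------------
185 ...............-----.......---------------------------------
190 ...............------.......--------------------------------
195 ..........................-ooooooooo------------------------
200 ......................-#################----------------
[... 3639 characters left out ...]
----........--------
225 .....--...............................-----------------------------.....-------.
227 ............................-.........------------------------------------------
229 ......................-------.........------------------------------------------
231 .................-------------........------------------------------------------
233 ............-------------------......-------------------------------------------
235 ......--------------------............------------------------------------------
237 .---------------------................------------------------------------------
239 ---------------......................-------------------------------------------
```

Request:
apply_moves:
  deltas:
    - [15, [15, 0, 0], 0]
    - [15, [-15, 0, 0], 0]
    - [15, [15, 0, 0], 0]
    - [15, [-15, 0, 0], 0]
    - [15, [12, 0, 0], 0]
  grip_force: 5

```text
t: 27.58
tool_pos: [0.5137, -0.1169, 0.3713]
orientation: [2.224, 2.218, -0.001]
force: [1.0, 0.6, -2.8]
opening: 0.0281
```

Request:
apply_moves:
  deltas:
    - [15, [-12, 0, 0], 0]
    - [15, [8, 0, 0], 0]
    - [15, [-8, 0, 0], 0]
    - [15, [0, 0, 0], 0]
    - [15, [0, 0, 0], 0]

```text
t: 28.2
tool_pos: [0.5137, -0.1282, 0.3714]
orientation: [-2.223, -2.22, 0.0]
force: [-0.0, -0.2, -2.6]
opening: 0.0281
```

```bash
cat > asc.py <<'E'
import cv2
def asc(im,x0,x1,y0,y1,sx,sy):
    g=cv2.cvtColor(im,cv2.COLOR_BGR2HSV)[y0:y1,x0:x1].astype(int)
    for y in range(0,y1-y0,sy):
        r=''
        for x in range(0,x1-x0,sx):
            h,s,v=g[y,x]; r+= '#' if v<65 else ('o' if s<55 and v<190 else ('+' if s<55 else ('-' if v<150 else '.')))
        print(y0+y,r)
E
python3 st.py
python3 - <<'E'
from h import *; from asc import asc
s=robot.read_state(); W=viewer.get_calibration('wrist'); w=viewer.read_camera('wrist');S=viewer.read_camera('scene')
cv2.imwrite('pics/w8.png',w);cv2.imwrite('pics/s8.png',S)
g=s['tool_pos']-[0,0,.167]; Sc=viewer.get_calibration('scene')
for a in (0,10,20,30):
    t=np.radians(a); X=[g+k*np.array([0,-np.sin(t),-np.cos(t)]) for k in (.06,.112)]
    print(a,proj(Sc,X).round(1).tolist(),proj(W,X).round(1).tolist())
asc(w,200,300,175,225,2,4); asc(S,190,225,190,220,1,2)
E
```

```text
28.2 [ 0.5137 -0.1282  0.3714] yaw 89.92 tilt 0.0 [-0.  -0.2 -2.6] [-0.061 -0.099 -0.036] 0.028082013697192394
0 [[207.7, 197.0], [208.9, 205.3]] [[251.5, 211.5], [251.5, 192.7]]
10 [[204.4, 198.1], [203.0, 207.4]] [[251.5, 224.1], [251.6, 212.0]]
20 [[201.2, 199.0], [197.1, 209.0]] [[251.5, 237.1], [251.6, 231.6]]
30 [[198.1, 199.4], [191.4, 209.9]] [[251.5, 250.3], [251.6, 251.7]]
175 ----.....------.........--------------------------
179 .........-------.....-oooooooo--------------------
183 ..........------...-oooooooooooo------------------
187 ..........------..---############-----------------
191 ..........------.--##--#----######----------------
195 .................-###------########---------------
199 ................-###################--------------
203 ...............-#####################-.-----------
207 ..............-#######################.....-------
211 ..............--######################-..........-
215 ..............--######################-...........
219 .........------#######################-...........
223 ........-ooooo-#######################-oooo-......
190 ---------#--#######################
192 ------------#######################
194 .------------###o###ooo########oooo
196 ....-------.--############ooooooo-.
198 ......--...---#######ooooooo-......
200 ............---ooooooooo-..........
202 ............---ooooooooo-..........
204 ...........----ooooooooo----.......
206 .............-oooooooooo-----......
208 .............-oooooooooo------.....
210 .........-----ooooooooo------......
212 ........----------------------.....
214 .........-----------......-------..
216 ...........---------......--------.
218 .............----------------------
```

The dither brought it nearly vertical. The socket is now centred on the 0–3° prediction in both views. I'll tighten and carry it over the +y hole.

Request:
apply_moves:
  deltas:
    - [15, [0, 0, 0], 0]
    - [15, [0, 0, 0], 0]
    - [15, [-27, -4, 0], 0]
    - [15, [-28, -4, 0], 0]
    - [15, [-28, -4, 0], 0]
  grip_force: 35

```text
t: 28.92
tool_pos: [0.5015, -0.2117, 0.3715]
orientation: [2.222, 2.221, 0.0]
force: [-0.0, 0.3, -3.2]
opening: 0.0276
```

Request:
apply_moves:
  deltas:
    - [15, [-27, -3, 0], 0]
    - [15, [0, 0, 10], 0]
    - [15, [0, 0, 10], 0]
    - [15, [0, 0, 0], 0]
    - [15, [0, 0, 0], 0]

```text
t: 29.55
tool_pos: [0.4988, -0.2373, 0.3514]
orientation: [-2.221, -2.221, -0.0]
force: [-0.7, 0.6, -2.0]
opening: 0.0277
```

```bash
python3 st.py
python3 - <<'E'
from h import *; from asc import asc
s=robot.read_state(); W=viewer.get_calibration('wrist'); w=viewer.read_camera('wrist');S=viewer.read_camera('scene')
cv2.imwrite('pics/w9.png',w);cv2.imwrite('pics/s9.png',S); Sc=viewer.get_calibration('scene')
g=s['tool_pos']-[0,0,.167]; X=[g-[0,0,.06],g-[0,0,.118],[.4995,-.2388,.04]]
print(proj(Sc,X).round(1).tolist(),proj(W,X).round(1).tolist())
asc(w,190,314,145,215,2,3)
asc(S,140,210,205,250,1,1)
E
```

```text
29.55 [ 0.4988 -0.2373  0.3514] yaw 90.0 tilt 0.02 [-0.7  0.6 -2. ] [-0.062 -0.085  0.013] 0.02767606006019964
[[172.3, 209.9], [174.9, 218.7], [175.7, 222.9]] [[251.5, 211.6], [251.6, 191.0], [252.3, 185.4]]
145 ....................................................----------
148 ...................................................-----------
151 ...................................................----------.
154 ...................................................-----------
157 ..................................................----------..
160 ..................................................-----------.
163 ..................................................----------..
166 ..................................................-.-------..-
169 ...................................................--------.-.
172 .................................................-.-----------
175 .................................................-.-------..--
178 ...........................--ooooo-................-------.---
181 ......................-...ooooooooooo...-.......-..-------.---
184 ................
[... 3391 characters left out ...]
-------------------------
241 ...............-------------------------------------------------------
242 ............----------------------------------------------------------
243 ..........------------------------------------------------------------
244 .......--------------------.------------------------------------------
245 ....--------------------.....-----------------------------------------
246 .---------------------......------------------------------------------
247 --------------------........------------------------------------------
248 -----------------...........------------------------------------------
249 -------------.-.............------------------------------------------
```

Request:
apply_moves:
  deltas:
    - [15, [0, -0.5, 8], 0]
    - [15, [0, 0, 8], 0]
    - [15, [0, 0, 5], 0]
    - [15, [0, 0, 5], 0]
    - [15, [0, 0, 0], 0]

```text
t: 30.28
tool_pos: [0.4979, -0.238, 0.3248]
orientation: [-2.222, -2.22, 0.0]
force: [0.1, 0.1, -3.0]
opening: 0.0273
```

Request:
apply_moves:
  deltas:
    - [15, [0, 0, 3], 0]
    - [15, [0, 0, 3], 0]
    - [15, [0, 0, 3], 0]
    - [15, [0, 0, 0], 0]

```text
t: 30.78
tool_pos: [0.498, -0.2379, 0.3161]
orientation: [-2.222, -2.22, 0.0]
force: [0.2, 0.5, -2.1]
opening: 0.028
```

Request:
apply_moves:
  deltas:
    - [15, [0, 0, 4], 0]
    - [15, [0, 0, 4], 0]
    - [15, [0, 0, 3], 0]
    - [15, [0, 0, 0], 0]

```text
t: 31.28
tool_pos: [0.4988, -0.2388, 0.3087]
orientation: [2.219, 2.217, 0.0]
force: [-4.2, 0.6, 16.7]
opening: 0.028
```

Request:
apply_moves:
  deltas:
    - [15, [0, 0, 2], 0]
    - [15, [0, 0, 2], 0]
    - [15, [0, 0, 0], 0]

```text
t: 31.65
tool_pos: [0.4998, -0.2399, 0.308]
orientation: [2.216, 2.213, 0.001]
force: [-7.3, -0.7, 31.9]
opening: 0.0279
```

Request:
apply_moves:
  deltas:
    - [15, [0, 0, -3], 0]
    - [15, [0, 0, 0], 0]

```text
t: 31.9
tool_pos: [0.4993, -0.239, 0.3084]
orientation: [2.218, 2.216, 0.002]
force: [-2.3, -0.4, 16.9]
opening: 0.0276
```

```bash
python3 st.py
python3 - <<'E'
from h import *; from asc import asc
S=viewer.read_camera('scene'); cv2.imwrite('pics/s10.png',S)
asc(S,150,205,205,240,1,1); print('orig'); asc(cv2.imread('pics/scene0.png'),150,205,200,240,1,1)
E
```

```text
31.9 [ 0.4993 -0.239   0.3084] yaw 89.94 tilt 0.38 [-2.3 -0.4 16.9] [-0.053  0.65   0.021] 0.027603526434865938
205 .......--############################-.................
206 ........-#############################.................
207 ........--############################-................
208 ........--############################-................
209 .........-##--#########################-...............
210 .........----##########################-...............
211 ..........---###########################...............
212 ..........---###########################-..............
213 ............--##########################-..............
214 ............-##########################o-..............
215 ............-o######################oooo-..............
216 ............--##oo###oo###########oooooo-..............
217 .............-##ooo############oooooo-.................
218 ..............-##############oooooo---.................
219 ..............-###########ooooooo-----.................
220 ..............-#########ooooooo--------................
221 ...............-######oo
[... 2816 characters left out ...]
.........---------.......----...........
229 ###oooo-.................-------.....-------...........
230 #oooooo-..................--.......---------...........
231 oooooooo........................-------------..........
232 oooooooo.....................----------------..........
233 ooooooo-...................-------------------.........
234 ooooooo--...............--------------------...........
235 oooooo----...........--------------------..............
236 ooooo----..........--------------------................
237 o-------........---------------------..................
238 -------......--------------------......................
239 .----.....--------------------.........................
```

The socket now ends at (176,227), the same as in the original picture, so it is on the hole's floor. Releasing and rising.

Request:
apply_moves:
  deltas:
    - [15, [0, 0, -2.5], 0]
    - [15, [0, 0, 0], 0]
    - [28, [0, 0, 0], 0]
    - [30, [0, 0, 0], 0]
    - [34, [0, 0, 0], 0]
  grip_force: 5

```text
t: 32.58
tool_pos: [0.498, -0.2379, 0.3064]
orientation: [-2.222, -2.22, 0.0]
force: [0.4, -0.1, -0.0]
opening: 0.0328
```

Request:
apply_moves:
  deltas:
    - [50, [0, 0, 0], 0]
    - [50, [0, 0, 0], 0]
    - [50, [0, 0, -15], 0]
    - [50, [0, 0, -40], 0]
    - [50, [0, 0, -50], 0]

```text
t: 33.2
tool_pos: [0.4977, -0.2378, 0.4131]
orientation: [-2.221, -2.219, 0.001]
force: [0.4, 0.2, 0.5]
opening: 0.05
```

Request:
apply_moves:
  deltas:
    - [50, [0, 0, -50], 0]
    - [50, [0, 0, 0], 0]
    - [50, [0, 0, 0], 0]

```text
t: 33.58
tool_pos: [0.498, -0.238, 0.4624]
orientation: [2.222, 2.22, 0.0]
force: [0.2, -0.4, -0.3]
opening: 0.0501
```

```bash
python3 st.py
python3 - <<'E'
from h import *; from asc import asc
import pickle
S=viewer.read_camera('scene'); cv2.imwrite('pics/s11.png',S);asc(S,150,205,198,240,1,1)
s=robot.read_state();W=viewer.get_calibration('wrist');w=viewer.read_camera('wrist');cv2.imwrite('pics/w11.png',w);pickle.dump((W,s),open('w11.pkl','wb'))
Sc=viewer.get_calibration('scene')
print('24 drv top/foot exp',proj(Sc,[[.5826,.0304,.24],[.5826,.0304,.20],[.5826,.0304,.1]]).round(1).tolist())
asc(S,220,300,140,215,1,2)
E
```

```text
33.575 [ 0.498  -0.238   0.4624] yaw 89.95 tilt 0.04 [ 0.2 -0.4 -0.3] [-0.036 -0.053 -0.017] 0.05014113623285814
198 ...............................------------------------
199 ...............................------------------------
200 ...............................------------------------
201 ......................-........--------...-.-----------
202 ...................--##-......---------...............-
203 .................--#####-.....--------.................
204 ...............--#######-.....--------.................
205 ...............-#########.....--------.................
206 ...............-#########-....--------.................
207 ...............-##########-..---------.................
208 ...............--#########-..------.--.................
209 ...............--##########...-----....................
210 ................-##########...------...................
211 ................--#########---------...................
212 ................--##########--------...................
213 .................-##########---------..................
214 ..................-####
[... 4131 characters left out ...]
o++.................
200 --................---oo++++++++++++++++ooooooooooooo+oooooooooo++...............
202 --.................----o++++++++++o++++ooooooooooooo+++oooooooooo++.............
204 --...................---oo+++++++oooo++ooooooooooooooo+++oooooooooo++...........
206 -......................---oo++++++ooooo+ooooooooooooooooooooooooooooo++........+
208 -........................---oo++++++ooooo+oooooooooooooooooooooooooooo+++...o++o
210 -.........................----oo++++++ooooo+oooooooooooooooooooooooooooooo+++ooo
212 .............................---oo++ooooooooo+oooooooooooooooooooooooooooooooooo
214 ..............................----oooooooooooooooooooooooooooooooooooooooooooooo
```

The driver is back in its hole, matching the original silhouette (top at row 201–202), and the 24 driver still stands on the nut. Going back to re-grasp it.

Request:
apply_moves:
  deltas:
    - [50, [53, 17, 0], 0]
    - [50, [54, 17, 0], 0]
    - [50, [54, 17, 0], 0]
    - [50, [54, 17, 0], 0]
    - [50, [53, 17, 0], 0]

```text
t: 34.3
tool_pos: [0.5834, 0.0317, 0.4602]
orientation: [-2.221, -2.219, 0.003]
force: [0.5, -0.2, -0.1]
opening: 0.0498
```

Request:
apply_moves:
  deltas:
    - [50, [0, 0, 0], 0.187]
    - [50, [0, 0, 0], 0.187]
    - [50, [0, 0, 0], 0.187]
    - [50, [0, 0, 0], 0.187]
    - [50, [0, 0, 0], 0]

```text
t: 34.92
tool_pos: [0.5831, 0.0299, 0.4603]
orientation: [-2.878, -1.256, 0.004]
force: [0.4, 0.3, -0.1]
opening: 0.0498
```

Request:
apply_moves:
  deltas:
    - [50, [0, 0, 0], 0]

```text
t: 35.05
tool_pos: [0.5832, 0.0298, 0.4609]
orientation: [-2.877, -1.261, 0.002]
force: [-0.1, 0.3, -0.4]
opening: 0.0501
```

```bash
python3 st.py
python3 - <<'E'
from h import *; from asc import asc
s=robot.read_state();R=Ro.from_rotvec(s['orientation']).as_matrix();W=viewer.get_calibration('wrist');w=viewer.read_camera('wrist');cv2.imwrite('pics/w12.png',w)
print('tool err',R.T@(np.array([.5826,.0304,.3695])-s['tool_pos'])*1e3)
print(proj(W,[[.5826,.0304,.24],[.5826,.0304,.16]]).round(1).tolist())
r=np.radians(47.15);c,q=np.cos(r)*.014,np.sin(r)*.014
print(proj(W,[[.5826+a*c-b*q,.0304+a*q+b*c,.24] for a,b in ((1,1),(1,-1),(-1,-1),(-1,1))]).round(1).tolist())
asc(w,200,304,170,262,2,4)
E
```

```text
35.05 [0.5832 0.0298 0.4609] yaw 47.33 tilt 0.1 [-0.1  0.3 -0.4] [ 0.04  -0.053  0.037] 0.05007664002443573
tool err [ 7.79828226e-02 -7.42064776e-01  9.14373175e+01]
[[250.8, 214.3], [251.1, 186.6]]
[[232.4, 197.0], [269.2, 197.1], [268.5, 230.9], [233.0, 230.8]]
170 -----------oooooooooooooooooooooooooooo-............
174 ----------oooo+++oooooooooooooooooo+++..............
178 ---------o+++++++++ooooooooooooooo++o-..............
182 -------oooo++++++++oooooooooooooooo.................
186 ---...+++++++++++++oooooooooooo---..................
190 .....++++++++++++++ooooooooooooo--..................
194 ...+++++++++++++++ooooooooooo-o----.................
198 ..++++++++++++++++oooooooooooo-----.................
202 .+++++o+++++++++++ooooooooooo------.................
206 +++++oooo++++++++oooooooooooo------.................
210 +++oooooooo++++ooooooooooo-oo------.................
214 ++ooooooooooooooooooooooo-o--------.................
218 +ooooooooooooooooooooooo-----------.................
222 --oooooooooooooo++o-o--------------............---..
226 ooooooooooooo+++...---------------............--oooo
230 oooooo-...+++++...............................---ooo
234 oooooo-.......................................----oo
238 oooooo-.......................................-----o
242 ooo-o--.......................................-----o
246 ooo----.......................................------
250 oo----........................................------
254 o-----.........................................-----
258 -----..........................................-----
```

Request:
apply_moves:
  deltas:
    - [50, [0, -0.7, 15], 0]
    - [50, [0, 0, 20], 0]
    - [50, [0, 0, 0], 0]

```text
t: 35.48
tool_pos: [0.5821, 0.0304, 0.4233]
orientation: [-2.878, -1.255, 0.008]
force: [0.0, -0.1, -0.6]
opening: 0.05
```

Request:
apply_moves:
  deltas:
    - [50, [0, 0, 20], 0]
    - [50, [0, 0, 20], 0]
    - [50, [0, 0, 14.5], 0]
    - [50, [0, 0, 0], 0]
    - [50, [0, 0, 0], 0]

```text
t: 36.1
tool_pos: [0.583, 0.0304, 0.3729]
orientation: [2.88, 1.255, 0.001]
force: [0.2, -0.5, -0.5]
opening: 0.05
```

```bash
python3 st.py
```

```text
36.1 [0.583  0.0304 0.3729] yaw 47.09 tilt 0.04 [ 0.2 -0.5 -0.5] [ 0.006 -0.034 -0.044] 0.04997331985657105
```

Request:
apply_moves:
  deltas:
    - [50, [0, 0, 3], 0]
    - [20, [0, 0, 0], 0]
    - [20, [0, 0, 0], 0]
    - [20, [0, 0, 0], 0]
    - [20, [0, 0, 0], 0]
  grip_force: 10

```text
t: 36.72
tool_pos: [0.5831, 0.0302, 0.3697]
orientation: [2.879, 1.254, 0.001]
force: [1.6, -1.1, -1.2]
opening: 0.0282
```

Request:
apply_moves:
  deltas:
    - [20, [0, 0, 0], 0]
    - [20, [0, 0, 0], 0]
    - [20, [0, 0, 0.5], 0]
    - [20, [0, 0, 0.5], 0]
    - [20, [0, 0, 0], 0]
  grip_force: 45

```text
t: 37.35
tool_pos: [0.583, 0.0302, 0.3696]
orientation: [2.879, 1.254, 0.002]
force: [0.6, -3.2, 7.1]
opening: 0.0276
```

```bash
python3 st.py
```

```text
37.35 [0.583  0.0302 0.3696] yaw 47.08 tilt 0.09 [ 0.6 -3.2  7.1] [-0.808 -0.149  0.062] 0.027630411042871932
```

Request:
apply_moves:
  deltas:
    - [20, [0, 0, 0], 0.03]

```text
t: 37.48
tool_pos: [0.583, 0.0302, 0.3696]
orientation: [2.898, 1.211, 0.002]
force: [-0.1, -3.6, 5.6]
opening: 0.0279
```

```bash
python3 st.py
```

```text
37.475 [0.583  0.0302 0.3696] yaw 45.34 tilt 0.09 [-0.1 -3.6  5.6] [-0.761 -0.266  0.222] 0.027876427510198767
```

Request:
apply_moves:
  deltas:
    - [20, [0, 0, 0], 0]
    - [20, [0, 0, 0], 0]
    - [20, [0, 0, 0], 0]

```text
t: 37.85
tool_pos: [0.583, 0.0302, 0.3696]
orientation: [2.898, 1.211, 0.002]
force: [0.7, -2.5, 6.7]
opening: 0.0279
```

```bash
python3 st.py
python3 - <<'E'
from h import *
S=viewer.read_camera('scene')
a=cv2.resize(S[80:290,70:330],None,fx=2.8,fy=2.8,interpolation=cv2.INTER_CUBIC); cv2.imwrite('pics/c12.png',a)
E
```

```text
37.85 [0.583  0.0302 0.3696] yaw 45.36 tilt 0.09 [ 0.7 -2.5  6.7] [-0.748 -0.19   0.04 ] 0.027930846857620248
```

View pics/c12.png

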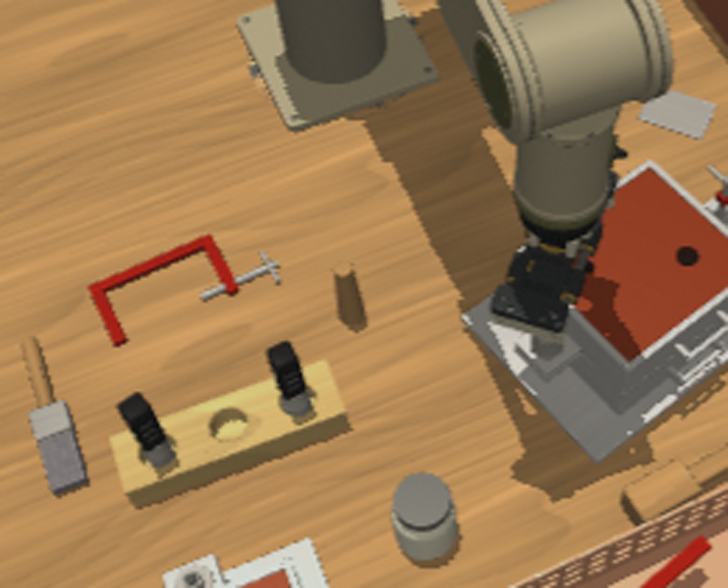

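The final picture shows both other drivers upright at (290,380) and (148,430), the middle hole empty, and the 24 driver held on the stud at (545,340). The bystanders stand where they were. Handing in.

```bash
python3 -c "
from plant import order
print(order.close_job())"
```

```text
the job is handed in; nothing more can be done
None
```

The job is handed in: the nut is turned clockwise by about an eighth of a turn, and the 24 mm driver is still gripped, upright and seated on it. I made one mistake on the way and put it right, described below.

- **Choosing the driver:** I did not try the smaller drivers. I measured the nut and the sockets in the pictures, judged both to be 24 mm, and took the middle driver first. It went down onto the washer, with the tool at the height expected for full seating.
- **Turning the nut:** The wrist torque stayed low in the play (about ±0.1 N m). It rose to about 0.24 N m where the driver had left the nut, which confirmed the fit. I estimate 45–47° of nut turn. The point where the driver first took up the nut is only known to about ±3°.
- **Mistake, repaired:** Carrying the 24 mm driver over, I went too low and knocked its neighbour on the stud side out of the block. I found it only after turning the nut.
    - I left the 24 mm driver standing on the nut, so it was let go for about 17 s.
    - I stood the fallen driver back up in its own hole, then gripped the 24 mm driver again.
    - A further 1.7° clockwise gave 0.22 N m, so the nut was still engaged.
- **Last checks:** At 37.9 s of the 72 s allowed, the tool was tilted 0.1°, pressing down with about 7 N, with the fingers closed on the 28 mm grip. The last picture shows the other two drivers upright in the block, and the things in view where they were.

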